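# Criss-cross the corner plates and lock the pile with the T-bolt

## Robot

A 6-joint arm with a two-finger parallel gripper is mounted at the origin on the work surface. World frame = base frame: x ahead of the robot, y to its left, z up, the work surface at z = 0. Lengths are in m, angles in rad, forces in N, time in s.
With the tool pointing down it reaches from about 0.25 to 0.775 m from the base axis. Payload 4 kg.
Tool frame: the origin (TCP) lies at the very end of the fingers, on their centre line; the grasp point (between the pads) lies 19 mm behind it; z points along the fingers, y is the line along which they close (so a half turn about z gives the same grasp; the last joint's range is limited). The gripper opens to 94 mm and grips with 3 to 60 N. Pads are 16 mm wide; open, the fingers measure 119 mm over their backs; the gripper's body (75 mm by 177 mm) begins 78 mm behind the grasp point.
Start: joints at [1.128, 0.087, 1.371, -0, 1.684, -0.103], TCP at [0.183, 0.519, 0.206] pointing down, gripper open.
Joint ranges: [-3.1, 3.1], [-0.76, 2.03], [0.27, 2.55], [-1.08, 4.22], [0.17, 2.65], [-2.57, 2.57]. Speed limits (rad/s): [2.79, 2.79, 3.14, 3.14, 3.14, 3.14].

## Interface

Orientations are given as [roll, pitch, yaw] about the fixed x, y, z axes, in that order (R = Rz(yaw) Ry(pitch) Rx(roll)).
In Python, from bench import robot gives the robot as it stands. The module is installed in compiled form; this text tells all that it offers.
- The arm moves only by the tool move_arm, never from a script. Its argument "deltas" is one flat list of numbers, 7 for each row, row after row: the turn, a rotation vector about the tool's x, y, z in rad, then the shift along the tool's x, y, z in cm, then the closure, from -1 (fully open) to 1 (shut). A call has 1 to 8 rows; each row is the pose to reach, as a shift and turn from the pose commanded when the call began, along the tool's axes at that moment; what a row does not reach only later rows make up. A row lasts 1/10 s, in which the tool goes at most 50 mm and 8.59 degrees, less where a joint would pass 70% of its speed; a pose out of reach is approached as far as the arm can. A call with a gripper value outside its range is refused whole. The fingers move at their own pace and stop on an object; the grip force is fixed at half the most. Time passes only in rows, so rows that repeat a pose let the fingers close. It gives the time, the measured TCP pose, the force, the opening and the grip force at its end, in the units of the state.
- robot.get_obs(): the state, without advancing time (a new reading comes with each control period).
- robot.snapshot(name): name is "side" or "top"; returns a dict with "image" (420x560x3 uint8, red, green, blue), "depth" (420x560 float32, m along the optical axis (not along the pixel's ray), 0 where there is no reading), "fov_y" (degrees; the focal length in pixels is half the picture's height over the tangent of half this angle, whatever the lens; pixels are square), "cx", "cy" (the principal point, pixels), "origin" and "orientation" of the camera in the world. Camera axes: x right, y up, looking along -z (the intrinsics and any distortion apply to the point x, -y, -z); pixel columns grow to the right and rows downward; lengths in m; the calibration is good to about 2 mm. A picture is of the moment at which its call begins.
- robot.close_job(): hands the job in; it is judged then, once.
The state is a dict: "time": time; "joint_positions": joint angles; "qvel": joint speeds; "joint_torque": joint torques, N m; "tool_pos": TCP position; "ee_rot": TCP orientation; "wrist_force": force on the tool from outside, world axes, zero at the start; "wrist_torque": the same for the moment, N m; "width": finger opening in m; "finger_force": force on a finger pad.
Only numpy, scipy, OpenCV 4.12 (cv2) and the standard library are available. Lean on these libraries where they do the work, as an engineer would, in place of code of your own. Each camera call takes 0.05 s, during which the arm holds its last target. There are 200 camera calls.

## Task

Lift the two L-shaped aluminium plates off the sloping rack and stack them gently on the one already lying on the slotted base, each pointing the opposite way to the plate beneath it so that the pile is balanced, square and central on the base. Then lower the T-bolt through the open middle of the pile and lengthwise through the slot in the base press it down against the spring inside until its crossbar touches the pile, and give it a quarter turn so that it stays locked when you let go. Leave the tools and other things on the bench where they are.

Things in the scene. Friction and masses are not known exactly. Their poses are not given: they have to be found in the camera images.
- base: Fixed dark steel base, slab 124 mm square with the slot along a diagonal, its top 30 mm above the origin, 8 mm thick, hollow below. Origin on the bench under the slot's centre. Slot: 33 mm along own x, 12.4 mm wide along y. Lowest plate's elbow lies at -x (plate x along base x), the second's is to lie at +x, the third's at -x again, all centred on the slot: elbow points 52.3 mm from the centre.
- base_top (a point): Point at the slot's centre on the base's upper face, axes as the base's. Each layer of the pile adds 12 mm. The crossed plates leave an open middle, 38 mm square, with its corners on the base's x and y axes. Under the slot is a sprung pad, its top 10 mm below this point, pushing up with 4 N at rest and 0.5 N more per mm; at full depth of the bolt about 8 N.
- first_elbow (a point): L-shaped aluminium plate, arms 36 mm wide, 110 mm long over the outside, 12 mm thick, ~0.22 kg. Point: middle of the 36 mm elbow square, half-way up. x points from the elbow into the open inside corner, arms run at +45 and -45 deg to x; z: normal. The lowest plate, loose, already lying flat on the base.
- plate_a_elbow (a point): L-shaped aluminium plate, arms 36 mm wide, 110 mm long over the outside, 12 mm thick, ~0.22 kg. Point: middle of the 36 mm elbow square, half-way up. x points from the elbow into the open inside corner, arms run at +45 and -45 deg to x; z: normal. To be moved: at first flat on the rack, z leaning 30 deg to the robot, elbow at the lower right as the robot sees it.
- plate_b_elbow (a point): L-shaped aluminium plate, arms 36 mm wide, 110 mm long over the outside, 12 mm thick, ~0.22 kg. Point: middle of the 36 mm elbow square, half-way up. x points from the elbow into the open inside corner, arms run at +45 and -45 deg to x; z: normal. The other to be moved, left of plate_a, lying the same way, 30 mm or more apart.
- rack: Fixed sloping rack: board 130 mm (up the slope) by 270 mm, rising at 30 deg away from the robot along own x. Origin on the bench under the board's centre; board's face 62.5 mm above it there, 30 mm at the low edge, 95 mm at the high one. Each plate rests on two pins, 6 mm thick and 10 mm high, under its lower edge, 44 mm either side of that edge's middle.
- bolt_grip (a point): Dark steel T-bolt, 0.15 kg, upright in the stand. Point: middle of its top grip, a block 30 (x) by 12 (y) by 24 mm high. Below: crossbar 90 (x) by 14 by 12 mm, underside 24 mm below this point; shank 10 mm thick, 46.5 mm long; T-head 30 (x) by 10 (y) by 8 mm.
- bolt_foot (a point): Centre of the T-head's underside, 78.5 mm under bolt_grip, same axes. To go in, bolt x lies along the base's x; with the crossbar on the three-plate pile the head is 2.5 mm below the slab and can turn either way; locked, bolt x lies along the base's y and the spring lifts the bolt 2.5 mm until the head catches.
- stand: Fixed wooden stand 66 by 40 mm, 60 mm high, origin on the bench under its centre, with a 42 (x) by 20 mm (y) upright hole in which the T-bolt hangs loosely by its crossbar. Swapped with the tin at random.
- tin: Bystander: loose steel can 42 mm in diameter, 70 mm high; origin under its centre.
- socket: Bystander: loose socket 26 mm in diameter, 32 mm high, between stand and tin; origin under its centre.
- wrench: Bystander: loose wrench 190 mm long near the robot on its left.
- driver: Bystander: loose red screwdriver 180 mm long near the robot on its right.
- marker: Bystander: loose yellow marker 16 mm thick, 120 mm long, behind the rack.
- cap: Bystander: loose white cap 28 mm in diameter, 26 mm high, behind the middle.
- socket2: Bystander: loose socket 32 mm in diameter, 36 mm high, behind the base.
Mind the look-alikes: they are no part of the job. Leave any blue or turquoise look-alike of the base alone.

How it is judged:
By the outcome, as a careful person would: the job done as asked, in the order asked, and still so for the second after the job is handed in, with the robot touching nothing.
It also fails if it takes over 72 s, if anything falls off the work surface, if the arm or the gripper's body presses on something with over 40 N, if the wrist force passes 120 N, or if a joint passes its speed limit or range.

## Working session

There is one attempt and no reset: what is moved stays moved. The work goes in short steps, Python scripts to look and compute and a tool call to move; the robot and the scene stay as the last step left them, time stands still between calls to the robot, and variables do not carry over. Pictures are saved under pics/ and viewed, at most 10 in all, crops included, and the job is handed in when it is done.

Besides the shell and the picture viewer there is one more tool, called after "Emit:" as name(argument=value, ...) on one line, values as JSON. move_arm: Moves the arm, as the interface text tells. Its arguments: {"type":"object","properties":{"deltas":{"type":"array","items":{"type":"number"}}},"required":["deltas"]}

```bash
mkdir -p pics
cat > h.py <<'E'
import numpy as np, cv2, pickle
from scipy.spatial.transform import Rotation as R
from bench import robot
def snap(n,f):
    s=robot.snapshot(n); cv2.imwrite(f'pics/{f}.png',s['image'][:,:,::-1]); pickle.dump(s,open(f'pics/{f}.pkl','wb')); return s
def rot(o):
    o=np.array(o,float)
    return o if o.shape==(3,3) else (R.from_quat(o).as_matrix() if o.size==4 else R.from_euler('xyz',o).as_matrix())
def cloud(s):
    h,w=s['depth'].shape; f=h/2/np.tan(np.radians(s['fov_y'])/2)
    v,u=np.mgrid[:h,:w]; d=s['depth']
    p=np.stack([(u-s['cx'])/f*d,-(v-s['cy'])/f*d,-d],-1)
    return p@rot(s['orientation']).T+np.array(s['origin'])
E
python3 - <<'E'
from h import *
for n in('top','side'):
    s=snap(n,n+'0'); print({k:v for k,v in s.items() if k not in('image','depth')})
    print(cloud(s)[210,280],cloud(s)[300,280])
print(robot.get_obs())
E
```

```text
{'fov_y': 42.21578941666725, 'cx': 278.3444832269309, 'cy': 209.1404547776588, 'origin': array([0.36991986, 0.0470372 , 1.55181284]), 'orientation': array([ 0.12805945,  0.00842458, -1.59632753])}
[0.5669257  0.0503022  0.00369095] [0.31209406 0.05692058 0.00152785]
{'fov_y': 43.68412399295905, 'cx': 286.0001798479009, 'cy': 218.56147918236482, 'origin': array([ 0.48356849, -1.19170399,  0.83553345]), 'orientation': array([ 1.00808668,  0.01127001, -0.05848655])}
[0.53597573 0.17829792 0.00222712] [ 0.51416722 -0.28293076  0.0434226 ]
{'time': 0.1, 'joint_positions': array([ 1.12790653e+00,  8.78737853e-02,  1.37204974e+00, -1.28225776e-06,
        1.68360483e+00, -1.03135772e-01]), 'qvel': array([ 0.002898  , -0.00232397, -0.00343425,  0.00167076,  0.00016112,
       -0.00076379]), 'joint_torque': array([ 2.34489155e-03, -3.41252196e+01, -3.03301299e+01,  7.19865644e-02,
        3.04400618e-02, -1.06380826e-04]), 'tool_pos': array([0.18310759, 0.51811741, 0.2044523 ]), 'ee_rot': array([-3.13966711e+00, -1.98018418e-04,  2.80183830e+00]), 'wrist_force': array([-0.61498645, -0.29791528, -0.40754219]), 'wrist_torque': array([-0.05638523, -0.02556782,  0.00318906]), 'finger_force': 0.0, 'width': 0.09375677566650205}
```

View pics/top0.png

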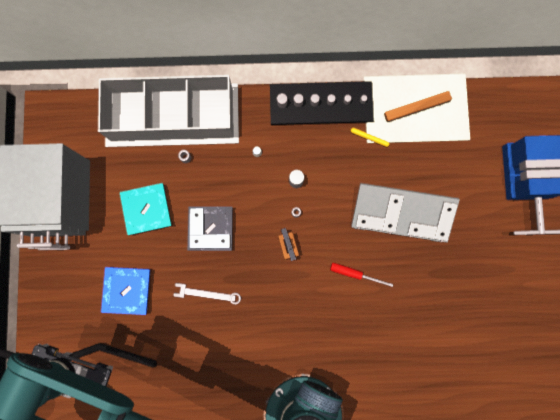

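View pics/side0.png

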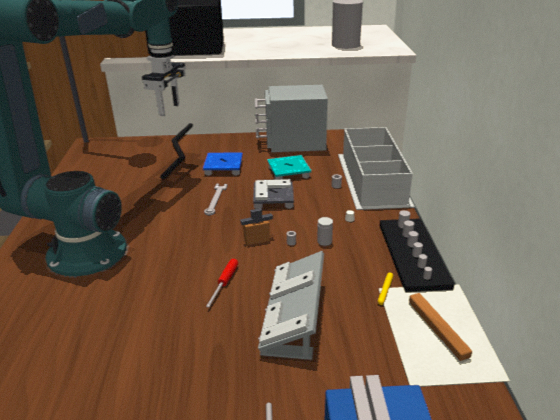

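Run:
```python
from h import *
s=pickle.load(open('pics/top0.pkl','rb')); im=s['image'][:,:,::-1]
big=lambda r0,r1,c0,c1:cv2.resize(im[r0:r1,c0:c1],None,fx=5,fy=5,interpolation=cv2.INTER_CUBIC)
a=big(182,244,350,462); b=np.zeros((280,560,3),np.uint8)
b[:270,:270]=big(202,256,184,238); b[:270,280:480]=big(218,272,270,310)
cv2.imwrite('pics/crop.png',np.vstack([a,b]))
p=cloud(s)
for u,v in[(196,240),(220,240),(212,225),(190,250),(289,238),(385,220),(440,230),(375,193),(404,190),(296,177),(250,250)]: print(u,v,p[v,u].round(4))
# depth noise, rack
print(p[200:240:5,375].round(4))
```

```text
196 240 [0.484  0.2857 0.0439]
220 240 [0.4829 0.2199 0.0357]
212 225 [0.5272 0.2439 0.0198]
190 250 [0.4575 0.3047 0.0308]
289 238 [0.4836 0.0271 0.0334]
385 220 [ 0.524  -0.2375  0.0631]
440 230 [ 0.4928 -0.3874  0.06  ]
375 193 [ 0.5963 -0.2098  0.0854]
404 190 [ 0.6021 -0.2885  0.0879]
296 177 [0.6478 0.0038 0.0781]
250 250 [0.4545 0.1384 0.0054]
[[ 0.5789 -0.2111  0.0727]
 [ 0.5657 -0.2113  0.0677]
 [ 0.5527 -0.2118  0.0609]
 [ 0.5403 -0.2135  0.0473]
 [ 0.5258 -0.2118  0.0531]
 [ 0.5119 -0.2111  0.0531]
 [ 0.4995 -0.2134  0.0361]
 [ 0.4887 -0.22   -0.0062]]
```

View pics/crop.png

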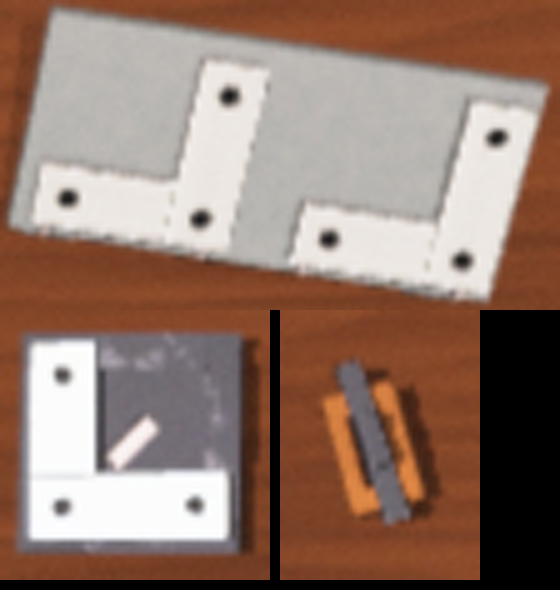

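```bash
cat >> h.py <<'E'
from scipy.optimize import minimize
def proj(s,P):
    P=(np.atleast_2d(P)-s['origin'])@rot(s['orientation']); f=420/2/np.tan(np.radians(s['fov_y'])/2)
    return np.stack([s['cx']-f*P[:,0]/P[:,2], s['cy']+f*P[:,1]/P[:,2]],1)
def ray(s,uv,n=np.array([0,0,1.]),c=0.):   # pixel -> point on plane n.p=c
    f=420/2/np.tan(np.radians(s['fov_y'])/2)
    d=rot(s['orientation'])@np.array([(uv[0]-s['cx'])/f,-(uv[1]-s['cy'])/f,-1]); o=np.array(s['origin'])
    return o+d*(c-n@o)/(n@d)
q=.018; L0=np.array([[-q,-q],[.092,-q],[.092,q],[q,q],[q,.092],[-q,.092]])
L=L0@np.array([[1,-1],[1,1]]).T/np.sqrt(2)   # u at +.. rotated so x bisects
L=L@np.diag([1,1]) ; L=np.stack([(L0[:,0]+L0[:,1])/2**.5,(L0[:,1]-L0[:,0])/2**.5],1)
def render(s,polys,box,k=8):
    r0,r1,c0,c1=box; m=np.zeros(((r1-r0)*k,(c1-c0)*k),np.uint8)
    for P in polys:
        uv=(proj(s,P)-[c0,r0]+.5)*k-.5
        cv2.fillPoly(m,[np.round(uv*16).astype(np.int32)],255,shift=4)
    m=cv2.resize(m,(c1-c0,r1-r0),interpolation=cv2.INTER_AREA)/255.
    return cv2.GaussianBlur(m,(0,0),.6)
def fit(s,polyfun,x0,step,box,pad=2):
    g=s['image'][box[0]:box[1],box[2]:box[3]].mean(2).astype(float)
    x0=np.array(x0,float)
    w=cv2.dilate(render(s,polyfun(x0),box),np.ones((3,3)),iterations=pad)>.02
    w=w.astype(float)
    def cost(x):
        m=render(s,polyfun(x),box); A=np.stack([m[w>0],1-m[w>0]],1); b=g[w>0]
        c,_,_,_=np.linalg.lstsq(A,b,rcond=None); return np.minimum(np.abs(A@c-b),40).mean()
    n=len(x0); sim=np.vstack([x0]+[x0+np.eye(n)[i]*step[i] for i in range(n)])
    r=minimize(cost,x0,method='Nelder-Mead',options=dict(initial_simplex=sim,xatol=1e-5,fatol=1e-4,maxiter=400))
    return r.x,r.fun
def pl(T,xy): return np.c_[xy,np.zeros(len(xy))]@T[:3,:3].T+T[:3,3]
def flat(x,y,yaw,z):
    T=np.eye(4); T[:3,:3]=R.from_euler('z',yaw).as_matrix(); T[:3,3]=[x,y,z]; return T
E
cat > m0.py <<'E'
from h import *
s=pickle.load(open('pics/top0.pkl','rb')); sd=pickle.load(open('pics/side0.pkl','rb'))
cr=lambda c,r,c0,r0:((c+.5)/5-.5+c0,(r+.5)/5-.5+r0)
# first plate, top z=.042; elbow hole crop (62,506-310)
e=ray(s,cr(62,506-310,184,202),c=.042); i=ray(s,cr(130,438-310,184,202),c=.042)
yaw=np.arctan2(*(i-e)[1::-1]); print('first hole',e,'yaw~',np.degrees(yaw))
f1=lambda x:[pl(flat(x[0],x[1],x[2],.042),L)]
X,c=fit(s,f1,[e[0],e[1],yaw],[.004,.004,.05],(198,258,180,240)); print('first top',X[:2],np.degrees(X[2]),c)
uv=proj(sd,f1(X)[0]); lo=uv.min(0).astype(int)-6; hi=uv.max(0).astype(int)+7
Xs,c=fit(sd,f1,X,[.004,.004,.05],(lo[1],hi[1],lo[0],hi[0])); print('first side',Xs[:2],np.degrees(Xs[2]),c)
for n,z in(('slab',.03),):
  for a in((19,543-310),(240,550-310),(245,333-310),(22,333-310)): print(n,ray(s,cr(*a,184,202),c=z))
print('slot(pad z.02)',[ray(s,cr(a,b-310,184,202),c=.03)[:2] for a,b in((133,443),)])
# bolt
def bp(x):
    out=[]
    for lx,ly,z0,z1 in((.045,.007,.06,.072),(.015,.006,.072,.096)):
        P=np.array([[a*lx,b*ly] for a,b in((1,1),(-1,1),(-1,-1),(1,-1))])
        P=np.vstack([pl(flat(x[0],x[1],x[2],z),P) for z in(z0,z1)])
        out.append(P)
    return out
import h
class HullS: pass
def hullrender(s,polys,box,k=8):
    return None
A=ray(s,cr(347-280,365-310,270,218),c=.072);B=ray(s,cr(398-280,520-310,270,218),c=.072)
print('bolt ends',A,B,np.linalg.norm(A-B),(A+B)/2,np.degrees(np.arctan2(*(B-A)[1::-1])))
# rack
C=[cr(*a,350,182) for a in((53,10),(548,88),(490,298),(10,226))]
P=[ray(s,C[0],c=.095),ray(s,C[1],c=.095),ray(s,C[2],c=.03),ray(s,C[3],c=.03)]
P=np.array(P); print(P.round(4)); o=P.mean(0); print('sizes',np.linalg.norm(P-np.roll(P,-1,0),axis=1))
yd=(P[0]-P[1]+P[3]-P[2]); yr=np.arctan2(yd[1],yd[0])-np.pi/2; print('rack',o,np.degrees(yr))
Rr=R.from_euler('z',yr).as_matrix()@R.from_euler('y',-np.pi/6).as_matrix(); o[2]=.0625; nrm=Rr[:,2]
for n,h in(('b',(200,218)),('a',(462,260))):
    e=ray(s,cr(*h,350,182),nrm,nrm@o+.012); t=Rr.T@(e-o)
    def fr(x):
        T=np.eye(4); T[:3,:3]=Rr@R.from_euler('z',x[2]).as_matrix(); T[:3,3]=o+Rr@[x[0],x[1],.012]; return [pl(T,L)]
    for nm,S in(('top',s),('side',sd)):
        uv=proj(S,fr([t[0],t[1],np.pi/4])[0]); lo=uv.min(0).astype(int)-6; hi=uv.max(0).astype(int)+7
        X,c=fit(S,fr,[t[0],t[1],np.pi/4],[.004,.004,.05],(lo[1],hi[1],lo[0],hi[0]))
        print(n,nm,'inplane hole',t[:2],'fit',X[:2],np.degrees(X[2]),c,'world elbow mid',(o+Rr@[X[0],X[1],.006]))
E
python3 m0.py
```

```text
first hole [0.48194575 0.28599275 0.042     ] yaw~ -45.935739332859484
first top [0.48168448 0.28656107] -45.419457229453755 11.150752128781217
first side [0.48050802 0.28587018] -45.65675645175278 13.712034040145264
slab [0.46273566 0.31211243 0.03      ]
slab [0.45560622 0.18841375 0.03      ]
slab [0.57795534 0.18380661 0.03      ]
slab [0.58131866 0.30992185 0.03      ]
slot(pad z.02) [array([0.51724316, 0.24771894])]
bolt ends [0.50684552 0.04329755 0.072     ] [0.42183979 0.0179127  0.072     ] 0.08871507399404428 [0.46434265 0.03060512 0.072     ] -163.37305240505054
[[ 0.6217 -0.1693  0.095 ]
 [ 0.5718 -0.4341  0.095 ]
 [ 0.4633 -0.4153  0.03  ]
 [ 0.5107 -0.1493  0.03  ]]
sizes [0.26950477 0.12785111 0.27011477 0.13013367]
rack [ 0.54189803 -0.29200136  0.0625    ] -10.38489233100966
b top inplane hole [-0.03759747  0.0344407 ] fit [-0.03723843  0.03318182] 45.068079805156735 15.091160094224035 world elbow mid [ 0.51320737 -0.25300903  0.04907694]
b side inplane hole [-0.03759747  0.0344407 ] fit [-0.0369782   0.03444668] 45.719116182224674 18.018892858307723 world elbow mid [ 0.51365705 -0.25180552  0.04920705]
a top inplane hole [-0.0384833  -0.11097434] fit [-0.03836083 -0.1109839 ] 44.78519142061004 19.29363308941201 world elbow mid [ 0.48626399 -0.39463796  0.04851574]
a side inplane hole [-0.0384833  -0.11097434] fit [-0.03786166 -0.1100069 ] 44.61674682322674 16.842929751282746 world elbow mid [ 0.48686531 -0.39375489  0.04876532]
```

```bash
cat > plan.py <<'E'
from h import *
import os
if not os.path.exists('cmd.pkl'):
    T=np.eye(4); T[:3,:3]=rot([-3.1416,0,2.8018]); T[:3,3]=[.183,.519,.206]; pickle.dump(T,open('cmd.pkl','wb'))
def cmd(): return pickle.load(open('cmd.pkl','rb'))
def tool(p,yaw,Rm=None):  # tool straight down at yaw (deg)
    T=np.eye(4); T[:3,:3]=rot([np.pi,0,np.radians(yaw)]) if Rm is None else Rm; T[:3,3]=p; return T
def go(*Ts):   # one call per target; stores last as commanded
    C=cmd()
    for T in Ts:
        D=np.linalg.inv(C)@T; w=R.from_matrix(D[:3,:3]).as_rotvec().round(3); d=(D[:3,3]*100).round(2)
        E=np.eye(4); E[:3,:3]=R.from_rotvec(w).as_matrix(); E[:3,3]=d/100; C=C@E
        print([*map(float,w),*map(float,d)],'rows>=%.1f'%max(np.linalg.norm(d)/5,np.degrees(np.linalg.norm(w))/8.59),'to',C[:3,3].round(4))
    pickle.dump(C,open('cmd.pkl','wb'))
yr=np.radians(-10.38); Rr=R.from_euler('z',yr).as_matrix()@R.from_euler('y',-np.pi/6).as_matrix(); ro=np.array([.5419,-.292,.0625])
def rackT(rx,ry,h,flip=False):  # tool looking into board, x up slope (flip: down)
    x=Rr[:,0]*(-1 if flip else 1); z=-Rr[:,2]
    return tool(ro+Rr@[rx,ry,h],0,np.stack([x,np.cross(z,x),z],1))
E
python3 - <<'E'
from plan import *
b=(-.0371+.034,.0338)
go(tool([.36,.22,.28],95),tool([.44,-.12,.28],30),rackT(*b,.10),rackT(*b,.0025))
E
```

```text
[0.0, -0.0, 1.144, -26.65, -22.29, -7.4] rows>=7.6 to [0.36 0.22 0.28]
[-0.0, -0.0, 1.134, -34.57, 5.02, -0.0] rows>=7.6 to [ 0.44 -0.12  0.28]
[-0.184, 0.502, 0.689, -1.6, 14.0, 13.24] rows>=5.8 to [ 0.4962 -0.2492  0.1476]
[-0.0, -0.0, -0.001, -0.01, 0.01, 9.75] rows>=2.0 to [ 0.5441 -0.2581  0.0631]
```

Emit:
move_arm(deltas=[0, 0, 1.144, -26.65, -22.29, -7.4, -1, 0, 0, 1.144, -26.65, -22.29, -7.4, -1, 0, 0, 1.144, -26.65, -22.29, -7.4, -1, 0, 0, 1.144, -26.65, -22.29, -7.4, -1, 0, 0, 1.144, -26.65, -22.29, -7.4, -1, 0, 0, 1.144, -26.65, -22.29, -7.4, -1, 0, 0, 1.144, -26.65, -22.29, -7.4, -1, 0, 0, 1.144, -26.65, -22.29, -7.4, -1])

```text
time: 0.9
tool_pos: [0.3628, 0.2155, 0.2805]
ee_rot: [3.139, 0.001, 1.645]
wrist_force: [-0.2, 0.1, -0.3]
width: 0.0941
finger_force: 0.0
```

Emit:
move_arm(deltas=[0, 0, 1.134, -34.57, 5.02, 0, -1, 0, 0, 1.134, -34.57, 5.02, 0, -1, 0, 0, 1.134, -34.57, 5.02, 0, -1, 0, 0, 1.134, -34.57, 5.02, 0, -1, 0, 0, 1.134, -34.57, 5.02, 0, -0.3, 0, 0, 1.134, -34.57, 5.02, 0, -0.3, 0, 0, 1.134, -34.57, 5.02, 0, -0.3, 0, 0, 1.134, -34.57, 5.02, 0, -0.3])

```text
time: 1.7
tool_pos: [0.4403, -0.1256, 0.2775]
ee_rot: [-3.141, 0.003, 0.511]
wrist_force: [-0.1, 0.1, -0.5]
width: 0.0653
finger_force: 0.0
```

Emit:
move_arm(deltas=[-0.184, 0.502, 0.689, -1.6, 14.0, 13.24, -0.3, -0.184, 0.502, 0.689, -1.6, 14.0, 13.24, -0.3, -0.184, 0.502, 0.689, -1.6, 14.0, 13.24, -0.3, -0.184, 0.502, 0.689, -1.6, 14.0, 13.24, -0.3, -0.184, 0.502, 0.689, -1.6, 14.0, 13.24, -0.3, -0.184, 0.502, 0.689, -1.6, 14.0, 13.24, -0.3, -0.184, 0.502, 0.689, -1.6, 14.0, 13.24, -0.3, -0.184, 0.502, 0.689, -1.6, 14.0, 13.24, -0.3])

```text
time: 2.5
tool_pos: [0.4963, -0.2496, 0.1471]
ee_rot: [-3.142, -0.523, -0.18]
wrist_force: [0.1, -0.4, 0.5]
width: 0.0612
finger_force: 0.0
```

Emit:
move_arm(deltas=[0, 0, 0, 0, 0, 3, -0.3, 0, 0, 0, 0, 0, 6, -0.3, 0, 0, 0, 0, 0, 8, -0.3, 0, 0, 0, 0, 0, 9, -0.3, 0, 0, 0, 0, 0, 9.5, -0.3, 0, 0, 0, 0, 0, 9.75, -0.3, 0, 0, 0, 0, 0, 9.75, -0.3, 0, 0, 0, 0, 0, 9.75, -0.3])

```text
time: 3.3
tool_pos: [0.5449, -0.2588, 0.0639]
ee_rot: [3.141, -0.526, -0.181]
wrist_force: [-0.2, 0.5, -1.0]
width: 0.0612
finger_force: 0.0
```

Emit:
move_arm(deltas=[0, 0, 0, 0, 0, 0, 0.6, 0, 0, 0, 0, 0, 0, 0.6, 0, 0, 0, 0, 0, 0, 0.6, 0, 0, 0, 0, 0, 0, 0.6, 0, 0, 0, 0, 0, 0, 0.6, 0, 0, 0, 0, 0, 0, 0.6])

```text
time: 3.9
tool_pos: [0.5445, -0.2587, 0.063]
ee_rot: [-3.141, -0.524, -0.182]
wrist_force: [-1.9, -0.7, 2.2]
width: 0.0355
finger_force: 30.0
```

Run:
```python
from plan import *
print(robot.get_obs()['width'],robot.get_obs()['wrist_force'])
C=cmd(); U=C.copy(); U[:3,3]+=Rr[:,2]*.08
# level: pick straight down tool yaw -10.4, then go above base
go(U, tool([.50,-.15,.24],20), tool([.50,.10,.24],70))
```

```text
0.035522973484934973 [-1.90670892 -0.70082177  2.19276412]
[0.0, 0.0, -0.0, 0.0, -0.0, -8.0] rows>=1.6 to [ 0.5047 -0.2509  0.1324]
[0.139, -0.511, -0.517, 3.41, -9.84, -10.45] rows>=4.9 to [ 0.5  -0.15  0.24]
[-0.0, -0.001, -0.873, 8.54, -23.5, 0.01] rows>=5.8 to [0.4999 0.1    0.24  ]
```

Emit:
move_arm(deltas=[0, 0, 0, 0, 0, -0.5, 0.6, 0, 0, 0, 0, 0, -1.5, 0.6, 0, 0, 0, 0, 0, -3, 0.6, 0, 0, 0, 0, 0, -5, 0.6, 0, 0, 0, 0, 0, -7, 0.6, 0, 0, 0, 0, 0, -8, 0.6])

```text
time: 4.5
tool_pos: [0.5044, -0.251, 0.1334]
ee_rot: [-3.142, -0.524, -0.181]
wrist_force: [0.6, 0.0, -0.8]
width: 0.0354
finger_force: 30.0
```

Emit:
move_arm(deltas=[0.014, -0.051, -0.052, 0.34, -0.98, -1.05, 0.6, 0.035, -0.128, -0.129, 0.85, -2.46, -2.61, 0.6, 0.063, -0.23, -0.233, 1.53, -4.43, -4.7, 0.6, 0.09, -0.332, -0.336, 2.22, -6.4, -6.79, 0.6, 0.118, -0.434, -0.439, 2.9, -8.36, -8.88, 0.6, 0.132, -0.485, -0.491, 3.24, -9.35, -9.93, 0.6, 0.139, -0.511, -0.517, 3.41, -9.84, -10.45, 0.6, 0.139, -0.511, -0.517, 3.41, -9.84, -10.45, 0.6])

```text
time: 5.3
tool_pos: [0.5014, -0.1496, 0.2399]
ee_rot: [-3.141, -0.001, 0.35]
wrist_force: [-0.4, 0.1, -1.9]
width: 0.0357
finger_force: 30.0
```

Emit:
move_arm(deltas=[0, 0, -0.1, 0.98, -2.7, 0, 0.6, 0, 0, -0.24, 2.35, -6.46, 0, 0.6, 0, 0, -0.38, 3.72, -10.23, 0, 0.6, 0, 0, -0.52, 5.09, -14, 0, 0.6, 0, 0, -0.66, 6.46, -17.77, 0, 0.6, 0, 0, -0.8, 7.83, -21.53, 0, 0.6, 0, -0.001, -0.873, 8.54, -23.5, 0.01, 0.6, 0, -0.001, -0.873, 8.54, -23.5, 0.01, 0.6])

```text
time: 6.1
tool_pos: [0.4997, 0.1016, 0.2387]
ee_rot: [-3.14, -0.001, 1.224]
wrist_force: [0.2, 0.5, -2.1]
width: 0.0357
finger_force: 30.0
```

Run:
```python
from plan import *
o=robot.get_obs();print(o['width'],o['wrist_force'],o['joint_positions'].round(2))
go(tool([.5554,.246,.09],89.5))
```

```text
0.03568450893122653 [ 0.19687204  0.47855856 -2.10108373] [ 0.09 -0.01  1.4   0.    1.75  0.43]
[-0.0, 0.0, -0.34, 15.62, 0.22, 15.0] rows>=4.3 to [0.5554 0.246  0.09  ]
```

Emit:
move_arm(deltas=[0, 0, -0.08, 3, 0, 1.5, 0.6, 0, 0, -0.16, 6.5, 0.1, 4, 0.6, 0, 0, -0.24, 10, 0.15, 7.5, 0.6, 0, 0, -0.32, 13.5, 0.2, 11.5, 0.6, 0, 0, -0.34, 15.2, 0.22, 14, 0.6, 0, 0, -0.34, 15.62, 0.22, 15, 0.6, 0, 0, -0.34, 15.62, 0.22, 15, 0.6, 0, 0, -0.34, 15.62, 0.22, 15, 0.6])

```text
time: 6.9
tool_pos: [0.557, 0.2443, 0.0912]
ee_rot: [3.14, -0.0, 1.559]
wrist_force: [0.4, 0.3, -2.0]
width: 0.0357
finger_force: 30.0
```

Run:
```python
from plan import *
print(robot.get_obs()['tool_pos'])
s=snap('top','top1'); d=snap('side','side1')
a=cv2.resize(s['image'][190:270,170:250,::-1],None,fx=5,fy=5,interpolation=cv2.INTER_CUBIC)
u=proj(d,[[.53,.24,.06]])[0].astype(int); print(u)
b=cv2.resize(d['image'][u[1]-40:u[1]+40,u[0]-40:u[0]+40,::-1],None,fx=5,fy=5,interpolation=cv2.INTER_CUBIC)
cv2.imwrite('pics/v1.png',np.hstack([a,b]))
```

```text
[0.55701556 0.24428181 0.09119158]
[276 183]
```

View pics/v1.png

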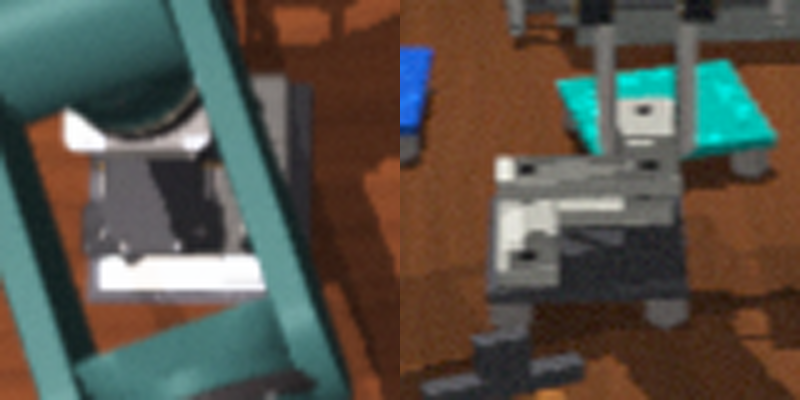

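Emit:
move_arm(deltas=[0, 0, 0, 0, 0, 0, 0.6, 0, 0, 0, 0, 0, 0, 0.6])

```text
time: 7.2
tool_pos: [0.557, 0.2453, 0.0914]
ee_rot: [3.139, -0.001, 1.56]
wrist_force: [-0.1, -1.3, -1.9]
width: 0.0356
finger_force: 30.0
```

```bash
cat >> h.py <<'E'
def hole(s,P,r=4):
    """darkness-weighted centroid near projected P; returns point on z=P[2]"""
    u,v=proj(s,P)[0]; g=s['image'].mean(2)
    for _ in range(3):
        c,rr=int(round(u)),int(round(v)); w=g[rr-r:rr+r+1,c-r:c+r+1]
        V,U=np.mgrid[rr-r:rr+r+1,c-r:c+r+1]; k=np.clip(np.percentile(w,60)-25-w,0,None)*((U-u)**2+(V-v)**2<=2.6**2)
        u,v=(k*U).sum()/k.sum(),(k*V).sum()/k.sum()
    return np.array([u,v]),ray(s,(u,v),c=P[2])
E
python3 - <<'E'
from plan import *
print(robot.get_obs()['tool_pos'],robot.get_obs()['ee_rot'])
d=pickle.load(open('pics/side1.pkl','rb')); s0=pickle.load(open('pics/top0.pkl','rb'));d0=pickle.load(open('pics/side0.pkl','rb'))
C=cmd(); z=.0995
for c,r in((645,165),(527,168),(645,110)):
    p=ray(d,((c-400+.5)/5-.5+236,(r+.5)/5-.5+143),c=z); print('hand',p,hole(d,p))
print('cmd elbow',C[:3,3]-.034*C[:3,0])
e=np.array([.4812,.2863]);a=np.radians(-45.5)
for nm,o in(('e',(0,0)),('u',(.074,np.pi/4)),('v',(.074,-np.pi/4))):
    P=np.r_[e+o[0]*np.array([np.cos(a+o[1]),np.sin(a+o[1])]),.042]
    print(nm,P,'top',hole(s0,P),'side0',hole(d0,P),'side1',hole(d,P))
E
```

```text
[0.55695994 0.24528032 0.09140681] [ 3.13916382e+00 -1.27700814e-03  1.55998208e+00]
hand [0.55352667 0.21750892 0.0995    ] (array([285.42245989, 175.58110517]), array([0.55601641, 0.21743272, 0.0995    ]))
hand [0.48213692 0.21931698 0.0995    ] (array([260.91454273, 176.41529235]), array([0.48185371, 0.21793661, 0.0995    ]))
hand [0.55771931 0.29199794 0.0995    ] (array([284.25215146, 164.49053356]), array([0.55667051, 0.29285794, 0.0995    ]))
cmd elbow [0.55508998 0.21202883 0.08999274]
e [0.4812 0.2863 0.042 ] top (array([195.92128988, 240.93307906]), array([0.48158103, 0.28621415, 0.042     ])) side0 (array([260.92644483, 182.13952131]), array([0.48104948, 0.28870748, 0.042     ])) side1 (array([260.81395349, 181.55813953]), array([0.48076077, 0.2926625 , 0.042     ]))
u [0.55519718 0.28565424 0.042     ] top (array([196.04386544, 214.57882586]), array([0.55538793, 0.28541617, 0.042     ])) side0 (array([284.01840491, 180.94529652]), array([0.55505965, 0.29090056, 0.042     ])) side1 (array([284.30973451, 182.        ]), array([0.55559356, 0.28371402, 0.042     ]))
v [0.48055424 0.21230282 0.042     ] top (array([222.53711201, 240.53677463]), array([0.48074878, 0.21213955, 0.042     ])) side0 (array([260.99390554, 193.60182834]), array([0.47991681, 0.21433525, 0.042     ])) side1 (array([261.09320905, 193.67643142]), array([0.48021309, 0.21384566, 0.042     ]))
```

Run:
```python
from plan import *
s=pickle.load(open('pics/top1.pkl','rb')); g=s['image'].mean(2)
print(g[213:219,178:190].round().astype(int))
print(g[206:224:2,216:236].round().astype(int))
for c in (182.5,183): print(c,ray(s,(c,216),c=.1005))
print(ray(s,(230,216),c=.1005))
```

```text
[[ 53  58  69  80 140 228 240 212 134  64  39  32]
 [ 72  81  88  92 146 237 252 251 230 142  72  41]
 [ 88  89  89  95 147 237 253 253 251 231 167  84]
 [ 91  91  93  99 151 239 253 253 253 252 243 201]
 [ 93  93  91  97 148 237 253 253 253 251 252 251]
 [ 87  86  88  90 126 216 251 252 251 245 250 253]]
[[113  65  36  45  82 118 120 122 121 121 110  70  50  54  51  54  54  47
   50  51]
 [123  96  44  33  59 109 123 129 128 127 118  74  49  56  56  57  48  49
   49  49]
 [129 122  87  37  32  49  91 121 124 124 113  72  51  57  55  54  42  48
   46  51]
 [127 127 114  67  34  43  73 119 123 123 115  71  46  56  57  55  46  47
   46  49]
 [127 129 125  99  46  33  58 109 126 126 117  71  46  52  58  55  41  44
   44  45]
 [129 130 127 121  87  38  41  78 123 127 118  72  49  43  58  55  42  47
   46  48]
 [129 130 129 127 116  67  38  47  84 113 110  69  45  48  57  57  43  46
   48  48]
 [131 131 131 130 126 109  48  32  60 109 116  76  45  44  47  54  43  48
   49  50]
 [130 130 129 131 129 126  88  43  37  72 113  73  44  41  43  43  43  48
   48  49]]
182.5 [0.54531956 0.31266666 0.1005    ]
183 [0.54528386 0.31132028 0.1005    ]
[0.54193069 0.18485408 0.1005    ]
```

Emit:
move_arm(deltas=[0, 0, 0, 0, -0.18, 1, 0.6, 0, 0, 0, 0, -0.18, 2, 0.6, 0, 0, 0, 0, -0.18, 3, 0.6, 0, 0, 0, 0, -0.18, 3.8, 0.6, 0, 0, 0, 0, -0.18, 4.2, 0.6, 0, 0, 0, 0, -0.18, 4.4, 0.6, 0, 0, 0, 0, -0.18, 4.4, 0.6, 0, 0, 0, 0, -0.18, 4.4, 0.6])

```text
time: 8.0
tool_pos: [0.5548, 0.2459, 0.0462]
ee_rot: [3.141, -0.001, 1.561]
wrist_force: [0.4, 0.5, -1.6]
width: 0.0357
finger_force: 30.0
```

Emit:
move_arm(deltas=[0, 0, 0, 0, 0, 0.1, 0.6, 0, 0, 0, 0, 0, 0.1, 0.6])

```text
time: 8.2
tool_pos: [0.5546, 0.2458, 0.0451]
ee_rot: [3.141, -0.001, 1.561]
wrist_force: [0.3, 0.4, -1.8]
width: 0.0355
finger_force: 30.0
```

Emit:
move_arm(deltas=[0, 0, 0, 0, 0, 0.1, 0.6, 0, 0, 0, 0, 0, 0.1, 0.6])

```text
time: 8.4
tool_pos: [0.5547, 0.2458, 0.0444]
ee_rot: [3.141, -0.001, 1.561]
wrist_force: [0.6, -0.1, 0.9]
width: 0.0356
finger_force: 30.0
```

Emit:
move_arm(deltas=[0, 0, 0, 0, 0, 0, 0.1, 0, 0, 0, 0, 0, 0, -0.1, 0, 0, 0, 0, 0, 0, -0.2, 0, 0, 0, 0, 0, 0, -0.2, 0, 0, 0, 0, 0, -1, -0.2, 0, 0, 0, 0, 0, -4, -0.2, 0, 0, 0, 0, 0, -9, -0.2, 0, 0, 0, 0, 0, -14, -0.2])

```text
time: 9.2
tool_pos: [0.5538, 0.2454, 0.1851]
ee_rot: [-3.14, 0.0, 1.561]
wrist_force: [0.4, 0.2, 0.9]
width: 0.0565
finger_force: 0.0
```

Run:
```python
from plan import *
C=cmd(); S=np.eye(4); S[:3,3]=[0,-.0018,.046-.14]; pickle.dump(C@S,open('cmd.pkl','wb')); print((C@S)[:3,3],robot.get_obs()['tool_pos'])
a=(-.0382-.0+.034,-.1106)
go(tool([.46,0.0,.24],125),rackT(*a,.12,True),rackT(*a,.0025,True))
```

```text
[0.55361992 0.24604944 0.18399102] [0.55378516 0.24538943 0.185098  ]
[-0.0, -0.0, -0.62, -24.69, -9.14, -5.6] rows>=5.4 to [ 0.46 -0.    0.24]
[-0.204, -0.497, -0.76, -31.85, -22.38, 7.57] rows>=7.9 to [ 0.4594 -0.3893  0.1644]
[-0.0, 0.0, -0.0, 0.0, -0.0, 11.75] rows>=2.4 to [ 0.5172 -0.3999  0.0626]
```

Emit:
move_arm(deltas=[0, 0, -0.62, -24.69, -9.14, -5.6, -0.3, 0, 0, -0.62, -24.69, -9.14, -5.6, -0.3, 0, 0, -0.62, -24.69, -9.14, -5.6, -0.3, 0, 0, -0.62, -24.69, -9.14, -5.6, -0.3, 0, 0, -0.62, -24.69, -9.14, -5.6, -0.3, 0, 0, -0.62, -24.69, -9.14, -5.6, -0.3, 0, 0, -0.62, -24.69, -9.14, -5.6, -0.3])

```text
time: 9.9
tool_pos: [0.4603, -0.003, 0.2422]
ee_rot: [3.139, 0.003, 2.176]
wrist_force: [0.1, 0.5, 0.2]
width: 0.0612
finger_force: 0.0
```

Emit:
move_arm(deltas=[-0.204, -0.497, -0.76, -31.85, -22.38, 7.57, -0.3, -0.204, -0.497, -0.76, -31.85, -22.38, 7.57, -0.3, -0.204, -0.497, -0.76, -31.85, -22.38, 7.57, -0.3, -0.204, -0.497, -0.76, -31.85, -22.38, 7.57, -0.3, -0.204, -0.497, -0.76, -31.85, -22.38, 7.57, -0.3, -0.204, -0.497, -0.76, -31.85, -22.38, 7.57, -0.3, -0.204, -0.497, -0.76, -31.85, -22.38, 7.57, -0.3, -0.204, -0.497, -0.76, -31.85, -22.38, 7.57, -0.3])

```text
time: 10.7
tool_pos: [0.4612, -0.3361, 0.1737]
ee_rot: [3.141, 0.527, 2.963]
wrist_force: [1.1, 0.4, 0.3]
width: 0.0614
finger_force: 0.0
```

Emit:
move_arm(deltas=[0, 0, 0, 0, 0, 0, -0.3, 0, 0, 0, 0, 0, 0, -0.3])

```text
time: 10.9
tool_pos: [0.4609, -0.3363, 0.1726]
ee_rot: [3.138, 0.523, 2.956]
wrist_force: [0.3, 0.2, 0.0]
width: 0.061
finger_force: 0.0
```

```bash
cat > chk.py <<'E'
from plan import *
import sys
n=sys.argv[1]; zt=float(sys.argv[2]); yaw=np.radians(float(sys.argv[3])); c0=np.array([.51805,.24875])
s=snap('top','top'+n); d=snap('side','side'+n)
e=c0-.0523*np.array([np.cos(yaw),np.sin(yaw)])
f=lambda x:[pl(flat(x[0],x[1],x[2],zt),L)]
for nm,S in(('top',s),('side',d)):
    uv=proj(S,f([*e,yaw])[0]); lo=uv.min(0).astype(int)-6; hi=uv.max(0).astype(int)+7
    X,c=fit(S,f,[*e,yaw],[.004,.004,.05],(lo[1],hi[1],lo[0],hi[0])); print(nm,'want',e,'fit',X[:2],np.degrees(X[2]),c)
    for o in((0,0),(.074,np.pi/4),(.074,-np.pi/4)):
        P=np.r_[e+o[0]*np.array([np.cos(yaw+o[1]),np.sin(yaw+o[1])]),zt]; print('  hole want',P[:2],'got',hole(S,P)[1][:2])
E
python3 chk.py 2 .054 134.5
```

```text
top want [0.55470755 0.211447  ] fit [0.55335245 0.21371511] 134.4491055161687 14.307513472936655
  hole want [0.55470755 0.211447  ] got [0.55338072 0.21326186]
  hole want [0.48071037 0.21209277] got [0.47948424 0.21406616]
  hole want [0.55535332 0.28544418] got [0.5543945  0.28733549]
side want [0.55470755 0.211447  ] fit [0.55289329 0.21391948] 134.61818457768456 17.81143788791533
  hole want [0.55470755 0.211447  ] got [0.55322139 0.21436926]
  hole want [0.48071037 0.21209277] got [0.4787886  0.21551336]
  hole want [0.55535332 0.28544418] got [0.55322812 0.28891926]
```

Run:
```python
from plan import *
sq=np.array([[1,1],[-1,1],[-1,-1],[1,-1]])*.062
for n in('top0','side0','top2','side2'):
    s=pickle.load(open(f'pics/{n}.pkl','rb')); im=s['image'].astype(float)
    s=dict(s); ch=(im[...,0]-im[...,2])/(im.sum(2)+20)*600; s['image']=np.repeat(cv2.GaussianBlur(ch,(0,0),.3)[...,None],3,2)
    f=lambda x:[pl(flat(x[0],x[1],x[2],.03),sq)]
    uv=proj(s,f([.518,.249,0])[0]); lo=uv.min(0).astype(int)-8; hi=uv.max(0).astype(int)+9
    X,c=fit(s,f,[.518,.249,-.01],[.004,.004,.03],(lo[1],hi[1],lo[0],hi[0]),pad=3); print(n,'slab',X[:2],np.degrees(X[2]),c)
s=pickle.load(open('pics/top0.pkl','rb'))
sl=np.array([[1,1],[-1,1],[-1,-1],[1,-1]])*[.0165,.0062]
for z in(.03,.02):
    f=lambda x:[pl(flat(x[0],x[1],x[2],z),sl)]; uv=proj(s,f([.518,.249,0])[0]); 
    X,c=fit(s,f,[.518,.249,-.79],[.003,.003,.1],(218,240,200,222),pad=1); print('slot',z,X[:2],np.degrees(X[2]),c)
o=robot.get_obs(); T=np.eye(4); T[:3,:3]=rot(o['ee_rot']); T[:3,3]=o['tool_pos']; pickle.dump(T,open('cmd.pkl','wb')); print(o['joint_positions'].round(2))
a=(-.0382+.034,-.1106)
go(rackT(*a,.09,True),rackT(*a,.0025,True))
```

```text
top0 slab [0.51742747 0.2492073 ] -0.733217980883079 6.891435875465148
side0 slab [0.51726163 0.23809544] -0.814472705989033 21.382979586903925
top2 slab [0.5177723  0.24982848] -1.365775645349558 6.7330653096050375
side2 slab [0.51475214 0.26431098] -2.462305059527059 21.00895321156287
slot 0.03 [0.51737839 0.24828792] -43.4814178964987 16.468556744115975
slot 0.02 [0.51782137 0.24975913] -45.579273997237955 17.77352198265635
[-0.95 -0.18  1.78  0.39  1.17 -2.42]
[0.001, 0.001, -0.0, -0.16, -5.38, 4.19] rows>=1.4 to [ 0.4741 -0.392   0.1383]
[0.0, -0.0, -0.0, -0.0, -0.01, 8.75] rows>=1.8 to [ 0.5171 -0.3999  0.0626]
```

Emit:
move_arm(deltas=[0.001, 0.001, 0, -0.16, -5.38, 4.19, -0.3, 0.001, 0.001, 0, -0.16, -5.38, 4.19, -0.3, 0.001, 0.001, 0, -0.16, -5.38, 4.19, -0.3, 0.001, 0.001, 0, -0.16, -5.38, 4.19, -0.3])

```text
time: 11.4
tool_pos: [0.4741, -0.3916, 0.1385]
ee_rot: [3.141, 0.523, 2.961]
wrist_force: [0.8, 0.4, -0.8]
width: 0.0615
finger_force: 0.0
```

Run:
```python
from h import *
print(robot.get_obs()['joint_positions'].round(3))
```

```text
[-0.994 -0.04   1.729  0.417  1.112 -2.506]
```

Emit:
move_arm(deltas=[0, 0, 0, 0, 0, 3, -0.3, 0, 0, 0, 0, 0, 5.5, -0.3, 0, 0, 0, 0, 0, 7, -0.3, 0, 0, 0, 0, 0, 8, -0.3, 0, 0, 0, 0, -0.01, 8.5, -0.3, 0, 0, 0, 0, -0.01, 8.75, -0.3, 0, 0, 0, 0, -0.01, 8.75, -0.3])

```text
time: 12.1
tool_pos: [0.5163, -0.4016, 0.0627]
ee_rot: [-3.141, 0.524, 2.959]
wrist_force: [-1.1, -0.5, -0.1]
width: 0.0614
finger_force: 0.0
```

Run:
```python
from plan import *
o=robot.get_obs(); print(o['joint_positions'].round(3),'rack coords',Rr.T@(o['tool_pos']-ro))
```

```text
[-0.934  0.107  1.739  0.434  0.943 -2.517] rack coords [-0.00464024 -0.11241049  0.00290487]
```

Emit:
move_arm(deltas=[0, 0, 0, 0, 0, 0, 0.6, 0, 0, 0, 0, 0, 0, 0.6, 0, 0, 0, 0, 0, 0, 0.6, 0, 0, 0, 0, 0, 0, 0.6, 0, 0, 0, 0, 0, 0, 0.6])

```text
time: 12.6
tool_pos: [0.516, -0.4018, 0.0625]
ee_rot: [-3.14, 0.523, 2.959]
wrist_force: [-1.5, 0.2, 1.8]
width: 0.0353
finger_force: 30.0
```

Emit:
move_arm(deltas=[0, 0, 0, 0, 0, -0.5, 0.6, 0, 0, 0, 0, 0, -1.5, 0.6, 0, 0, 0, 0, 0, -3, 0.6, 0, 0, 0, 0, 0, -5, 0.6, 0, 0, 0, 0, 0, -7, 0.6, 0, 0, 0, 0, 0, -8, 0.6, 0, 0, 0, 0, 0, -8, 0.6])

```text
time: 13.3
tool_pos: [0.4764, -0.3948, 0.1334]
ee_rot: [-3.139, 0.525, 2.96]
wrist_force: [-0.3, 0.6, -3.0]
width: 0.0354
finger_force: 30.0
```

Run:
```python
from plan import *
o=robot.get_obs(); print(o['width'],o['joint_positions'].round(2))
C=cmd(); U=C.copy(); U[:3,3]+=Rr[:,2]*.08; pickle.dump(U,open('cmd.pkl','wb'))
go(tool([.48,-.30,.22],150),tool([.46,-.10,.24],110))
```

```text
0.035440241869416286 [-0.99 -0.03  1.73  0.42  1.1  -2.51]
[0.09, 0.518, 0.334, -3.15, 9.16, -8.36] rows>=4.2 to [ 0.48 -0.3   0.22]
[-0.0, 0.0, 0.698, 11.73, 16.33, -2.0] rows>=4.7 to [ 0.46 -0.1   0.24]
```

Emit:
move_arm(deltas=[0.009, 0.052, 0.033, -0.31, 0.92, -0.84, 0.6, 0.027, 0.155, 0.1, -0.95, 2.75, -2.51, 0.6, 0.045, 0.259, 0.167, -1.58, 4.58, -4.18, 0.6, 0.063, 0.363, 0.234, -2.2, 6.41, -5.85, 0.6, 0.081, 0.466, 0.301, -2.84, 8.24, -7.52, 0.6, 0.09, 0.518, 0.334, -3.15, 9.16, -8.36, 0.6, 0.09, 0.518, 0.334, -3.15, 9.16, -8.36, 0.6, 0.09, 0.518, 0.334, -3.15, 9.16, -8.36, 0.6])

```text
time: 14.1
tool_pos: [0.4793, -0.3012, 0.2179]
ee_rot: [-3.141, -0.001, 2.618]
wrist_force: [-0.4, 0.1, -2.9]
width: 0.0357
finger_force: 30.0
```

Emit:
move_arm(deltas=[0, 0, 0.07, 1.17, 1.63, -0.2, 0.6, 0, 0, 0.21, 3.52, 4.9, -0.6, 0.6, 0, 0, 0.35, 5.86, 8.16, -1, 0.6, 0, 0, 0.49, 8.21, 11.43, -1.4, 0.6, 0, 0, 0.63, 10.56, 14.7, -1.8, 0.6, 0, 0, 0.698, 11.73, 16.33, -2, 0.6, 0, 0, 0.698, 11.73, 16.33, -2, 0.6, 0, 0, 0.698, 11.73, 16.33, -2, 0.6])

```text
time: 14.9
tool_pos: [0.4587, -0.1018, 0.2383]
ee_rot: [-3.14, 0.001, 1.919]
wrist_force: [0.6, 0.5, -3.4]
width: 0.0351
finger_force: 30.0
```

Run:
```python
from plan import *
o=robot.get_obs(); print(o['width'],o['joint_positions'].round(2))
go(tool([.45,.12,.20],95),tool([.4806,.2533,.10],89.4))
```

```text
0.03511542580991847 [-0.34 -0.1   1.49 -0.    1.75 -0.69]
[-0.0, 0.0, 0.262, 21.01, 6.59, 4.0] rows>=4.5 to [0.45 0.12 0.2 ]
[-0.0, 0.0, 0.098, 13.01, 4.21, 9.99] rows>=3.4 to [0.4806 0.2532 0.1   ]
```

Emit:
move_arm(deltas=[0, 0, 0.03, 2.1, 0.66, 0.4, 0.6, 0, 0, 0.08, 6.3, 1.98, 1.2, 0.6, 0, 0, 0.13, 10.5, 3.3, 2, 0.6, 0, 0, 0.18, 14.7, 4.6, 2.8, 0.6, 0, 0, 0.24, 18.9, 5.9, 3.6, 0.6, 0, 0, 0.262, 21.01, 6.59, 4, 0.6, 0, 0, 0.262, 21.01, 6.59, 4, 0.6])

```text
time: 15.6
tool_pos: [0.4492, 0.1197, 0.1972]
ee_rot: [-3.138, 0.0, 1.66]
wrist_force: [-0.4, -1.2, -3.3]
width: 0.0354
finger_force: 30.0
```

Emit:
move_arm(deltas=[0, 0, 0.01, 1.3, 0.4, 1, 0.6, 0, 0, 0.03, 3.9, 1.3, 3, 0.6, 0, 0, 0.06, 7.8, 2.5, 6, 0.6, 0, 0, 0.08, 11, 3.6, 8.5, 0.6, 0, 0, 0.098, 12.7, 4.1, 9.7, 0.6, 0, 0, 0.098, 13.01, 4.21, 9.99, 0.6, 0, 0, 0.098, 13.01, 4.21, 9.99, 0.6, 0, 0, 0.098, 13.01, 4.21, 9.99, 0.6])

```text
time: 16.4
tool_pos: [0.4817, 0.2502, 0.1001]
ee_rot: [3.141, 0.001, 1.557]
wrist_force: [-0.3, -0.4, -3.1]
width: 0.0357
finger_force: 30.0
```

Run:
```python
from plan import *
print(robot.get_obs()['tool_pos'])
s=snap('top','top3'); d=snap('side','side3')
a=cv2.resize(s['image'][190:270,170:250,::-1],None,fx=5,fy=5,interpolation=cv2.INTER_CUBIC)
b=cv2.resize(d['image'][133:213,236:316,::-1],None,fx=5,fy=5,interpolation=cv2.INTER_CUBIC)
cv2.imwrite('pics/v3.png',np.hstack([a,b]))
```

```text
[0.48168757 0.25021499 0.10008113]
```

View pics/v3.png

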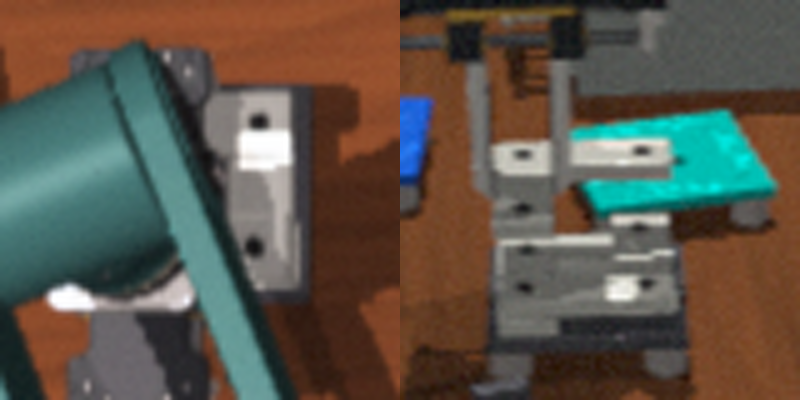

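Run:
```python
from plan import *
s=pickle.load(open('pics/top3.pkl','rb'));d=pickle.load(open('pics/side3.pkl','rb')); z=.1092
for P in([.5534,.2136,.054],[.4795,.214,.054],[.48,.2128,z]): print(P,proj(s,P),(proj(s,P)-[170,190]+.5)*5)
cr=lambda c,r,c0,r0:((c+.5)/5-.5+c0,(r+.5)/5-.5+r0)
p=ray(s,cr(255,247,170,190),c=z); print('top v',p,hole(s,p)); p[2]=.054; print(ray(s,cr(255,247,170,190),c=.054))
for c,r in((525,155),(645,150),(520,208)):
    p=ray(d,cr(c-400,r,236,133),c=z); print('side',p,hole(d,p)[1])
d2=pickle.load(open('pics/side2.pkl','rb'))
g=s['image'].mean(2); print(g[220:252:2,222:236].round().astype(int))
print(ray(s,(229,238),c=z),ray(s,(229,240),c=z))
```

```text
[0.5534, 0.2136, 0.054] [[221.21019423 214.09891684]] [[258.55097117 122.9945842 ]]
[0.4795, 0.214, 0.054] [[221.38942143 240.70004391]] [[259.44710715 256.00021956]]
[0.48, 0.2128, 0.1092] [[219.5064723  239.04279372]] [[250.03236148 247.71396859]]
top v [0.48003781 0.20989092 0.1092    ] (array([220.28443818, 238.99764927]), array([0.48006601, 0.21072993, 0.1092    ]))
[0.48425135 0.21612234 0.054     ]
side [0.48244539 0.28550633 0.1092    ] [0.48105402 0.2893585  0.1092    ]
side [0.55752997 0.28644259 0.1092    ] [0.55524574 0.28604291 0.1092    ]
side [0.4781902  0.21400235 0.1092    ] [0.47986651 0.21318797 0.1092    ]
[[248 248 249 251 251 245 145  67  60  59  43  49  50  49]
 [252 252 252 247 244 236 151  70  63  56  44  48  48  48]
 [179 188 191 183 174 164 113  69  62  56  44  48  52  52]
 [136 162 179 180 175 165 115  64  62  56  42  48  49  47]
 [128 140 176 179 175 164 116  68  60  57  41  42  43  46]
 [129 130 146 176 174 166 115  69  62  58  41  43  48  45]
 [136 134 145 176 175 152 113  68  59  57  41  46  47  48]
 [129 131 144 177 169 135 102  90  68  57  41  45  43  43]
 [130 130 142 174 169 135 113 123  69  59  37  40  41  44]
 [ 81 124 141 171 169 133 112 121  73  58  41  46  44  44]
 [ 72 123 130 142 166 141 114 126  71  56  39  46  45  46]
 [123 127 129 131 131 127 115 121  73  57  40  47  45  45]
 [128 128 127 128 124 110 109 122  71  52  39  48  49  48]
 [139 121 120 118 114 111 104  98  66  52  42  45  45  41]
 [ 78  68  63  57  58  56  55  52  48  47  39  41  45  46]
 [ 52  54  53  44  39  41  39  43  37  35  35  47  44  45]]
[0.48211449 0.18752106 0.1092    ] [0.47679415 0.18759522 0.1092    ]
```

Emit:
move_arm(deltas=[0, 0, 0, 0, 0, 0, 0.6, 0, 0, 0, 0, 0, 0, 0.6, 0, 0, 0, 0, 0, 0, 0.6])

```text
time: 16.8
tool_pos: [0.4807, 0.2517, 0.0996]
ee_rot: [3.141, 0.0, 1.559]
wrist_force: [0.6, -0.2, -2.9]
width: 0.0357
finger_force: 30.0
```

Emit:
move_arm(deltas=[0, 0, 0, 0, 0, 0.5, 0.6, 0, 0, 0, 0, 0, 1.2, 0.6, 0, 0, 0, 0, 0, 2, 0.6, 0, 0, 0, 0, 0, 2.5, 0.6, 0, 0, 0, 0, 0, 2.5, 0.6])

```text
time: 17.3
tool_pos: [0.4796, 0.2515, 0.0724]
ee_rot: [-3.138, 0.002, 1.559]
wrist_force: [-0.6, 0.2, -3.7]
width: 0.0355
finger_force: 30.0
```

Run:
```python
from plan import *
print(robot.get_obs()['tool_pos'])
s=snap('top','top4'); d=snap('side','side4')
p=[.48,.2128,.0840]; print(hole(s,p),hole(d,p)[1])
for p in([.481,.2868,.084],[.555,.286,.084]): print(hole(d,p)[1])
```

```text
[0.47956558 0.25150003 0.07244941]
(array([220.86280358, 240.58883681]), array([0.47764323, 0.2120764 , 0.084     ])) [0.47838215 0.21141611 0.084     ]
[0.47908183 0.28438451 0.084     ]
[0.55253986 0.28166164 0.084     ]
```

Emit:
move_arm(deltas=[0, 0, 0, 0.07, 0.15, 0.4, 0.6, 0, 0, 0, 0.07, 0.15, 0.8, 0.6, 0, 0, 0, 0.07, 0.15, 1.1, 0.6, 0, 0, 0, 0.07, 0.15, 1.3, 0.6, 0, 0, 0, 0.07, 0.15, 1.3, 0.6, 0, 0, 0, 0.07, 0.15, 1.3, 0.6])

```text
time: 18.0
tool_pos: [0.4821, 0.2525, 0.0612]
ee_rot: [-3.141, 0.001, 1.559]
wrist_force: [-0.1, 0.7, -3.7]
width: 0.0356
finger_force: 30.0
```

Run:
```python
from plan import *
t=robot.get_obs()['tool_pos']; print(t); z=t[2]+.0091
s=snap('top','top5'); d=snap('side','side5')
p=[.48,.2128,z]; print(hole(s,p),hole(d,p)[1])
for p in([.481,.2868,z],[.555,.286,z]): print(hole(d,p)[1])
```

```text
[0.4821277  0.25251958 0.0611803 ]
(array([220.85869053, 239.81158738]), array([0.48077299, 0.21360473, 0.0702803 ])) [0.48025974 0.21536753 0.0702803 ]
[0.48142823 0.28943743 0.0702803 ]
[0.55531712 0.28727254 0.0702803 ]
```

Emit:
move_arm(deltas=[0, 0, 0, -0.06, -0.06, 0.15, 0.6, 0, 0, 0, -0.06, -0.06, 0.3, 0.6, 0, 0, 0, -0.06, -0.06, 0.35, 0.6, 0, 0, 0, -0.06, -0.06, 0.35, 0.6])

```text
time: 18.5
tool_pos: [0.4814, 0.2519, 0.0575]
ee_rot: [-3.141, 0.001, 1.559]
wrist_force: [0.4, 0.2, -3.1]
width: 0.0355
finger_force: 30.0
```

Emit:
move_arm(deltas=[0, 0, 0, 0, 0, 0.07, 0.6, 0, 0, 0, 0, 0, 0.07, 0.6])

```text
time: 18.7
tool_pos: [0.4816, 0.252, 0.0572]
ee_rot: [-3.141, 0.001, 1.559]
wrist_force: [0.7, -0.5, -2.3]
width: 0.0359
finger_force: 30.0
```

Emit:
move_arm(deltas=[0, 0, 0, 0, 0, 0.06, 0.6, 0, 0, 0, 0, 0, 0.06, 0.6])

```text
time: 18.9
tool_pos: [0.4817, 0.252, 0.0568]
ee_rot: [-3.142, 0.001, 1.559]
wrist_force: [-1.6, -0.4, -0.9]
width: 0.0358
finger_force: 30.0
```

Emit:
move_arm(deltas=[0, 0, 0, 0, 0, 0.04, 0.6, 0, 0, 0, 0, 0, 0.04, 0.6])

```text
time: 19.1
tool_pos: [0.4816, 0.252, 0.0568]
ee_rot: [3.142, 0.0, 1.559]
wrist_force: [-3.2, -0.9, 3.1]
width: 0.0356
finger_force: 30.0
```

Emit:
move_arm(deltas=[0, 0, 0, 0, 0, 0, 0.2, 0, 0, 0, 0, 0, 0, 0.1, 0, 0, 0, 0, 0, 0, 0, 0, 0, 0, 0, 0, 0, -0.1, 0, 0, 0, 0, 0, 0, -0.2, 0, 0, 0, 0, 0, -0.5, -0.2, 0, 0, 0, 0, 0, -3, -0.2, 0, 0, 0, 0, 0, -7, -0.2])

```text
time: 19.9
tool_pos: [0.4795, 0.2511, 0.1238]
ee_rot: [-3.135, 0.003, 1.559]
wrist_force: [0.2, 1.0, 0.4]
width: 0.0562
finger_force: 0.0
```

```bash
cat > sync.py <<'E'
from plan import *
o=robot.get_obs(); T=np.eye(4); T[:3,:3]=rot([np.pi,0,o['ee_rot'][2]]); T[:3,3]=o['tool_pos']; pickle.dump(T,open('cmd.pkl','wb')); print(o['tool_pos'],np.degrees(o['ee_rot'][2]),o['joint_positions'].round(2),o['width'])
E
python3 - <<'E'
import sync
from plan import *
go(tool([.42,-.10,.25],89.4))
E
```

```text
[0.47947219 0.25111409 0.12382361] 89.30452282598839 [ 0.38  0.1   1.51 -0.    1.53  0.39] 0.056211159182071334
[0.0, 0.0, -0.002, -35.18, -5.52, -12.62] rows>=7.6 to [ 0.42 -0.1   0.25]
```

Emit:
move_arm(deltas=[0, 0, 0, 0, 0, -5, -0.2, 0, 0, 0, -35.18, -5.52, -12.62, -0.2, 0, 0, 0, -35.18, -5.52, -12.62, -0.2, 0, 0, 0, -35.18, -5.52, -12.62, -0.2, 0, 0, 0, -35.18, -5.52, -12.62, -0.2, 0, 0, 0, -35.18, -5.52, -12.62, -0.2, 0, 0, 0, -35.18, -5.52, -12.62, -0.2, 0, 0, 0, -35.18, -5.52, -12.62, -0.2])

```text
time: 20.7
tool_pos: [0.4238, -0.0871, 0.2506]
ee_rot: [3.14, 0.001, 1.559]
wrist_force: [0.8, 0.3, -0.2]
width: 0.0559
finger_force: 0.0
```

Emit:
move_arm(deltas=[0, 0, 0, 0, 0, 0, -0.2, 0, 0, 0, 0, 0, 0, -0.2])

```text
time: 20.9
tool_pos: [0.4244, -0.0864, 0.2501]
ee_rot: [3.141, 0.0, 1.555]
wrist_force: [-0.1, 0.5, -0.2]
width: 0.0567
finger_force: 0.0
```

```bash
python3 - <<'E'
import sync
E
python3 chk.py 6 .066 -45.6
python3 - <<'E'
from h import *
s=pickle.load(open('pics/top6.pkl','rb'));d=pickle.load(open('pics/side6.pkl','rb'))
P=[.5534,.2136,.054]; print('plate2 elbow',hole(s,P)[1])
big=lambda im,r0,c0:cv2.resize(im[r0:r0+66,c0:c0+66,::-1],None,fx=6,fy=6,interpolation=cv2.INTER_CUBIC)
cv2.imwrite('pics/v6.png',np.hstack([big(s['image'],195,176),big(d['image'],150,240)]))
E
```

```text
[ 0.42439243 -0.0863567   0.25010684] 89.11625588314807 [-0.33 -0.18  1.54 -0.    1.78 -0.32] 0.05673609689805323
top want [0.48145761 0.28611692] fit [0.48087651 0.28611153] -45.72617860190631 15.189328028899203
  hole want [0.48145761 0.28611692] got [0.48121081 0.28641278]
  hole want [0.55545355 0.28534201] got [0.55520737 0.2856127 ]
  hole want [0.4806827  0.21212098] got [0.48023597 0.21260518]
side want [0.48145761 0.28611692] fit [0.4799685  0.28693371] -44.674559729839814 16.132109946971127
  hole want [0.48145761 0.28611692] got [0.48122261 0.29058432]
  hole want [0.55545355 0.28534201] got [0.55490206 0.28811106]
  hole want [0.4806827  0.21212098] got [0.47976389 0.21514814]
plate2 elbow [0.5534933  0.21329277 0.054     ]
```

View pics/v6.png

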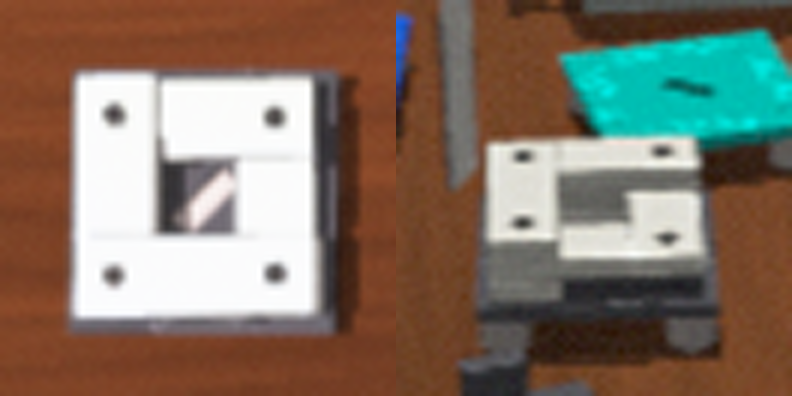

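Run:
```python
from plan import *
sq=np.array([[1,1],[-1,1],[-1,-1],[1,-1]])
def f(x): return [pl(flat(*x,z),sq*h) for z,h in((.072,[.045,.007]),(.066,[.045,.007]),(.096,[.015,.006]),(.084,[.015,.006]))]
for n in('top0','side0','top6','side6'):
    s=dict(pickle.load(open(f'pics/{n}.pkl','rb'))); im=s['image'].astype(float)
    ch=(im[...,0]-im[...,2])/(im.sum(2)+20)*600; s['image']=np.repeat(ch[...,None],3,2)
    x0=[.4643,.0306,np.radians(16.6)]
    uv=np.vstack([proj(s,p) for p in f(x0)]); lo=uv.min(0).astype(int)-6; hi=uv.max(0).astype(int)+7
    X,c=fit(s,f,x0,[.003,.003,.05],(lo[1],hi[1],lo[0],hi[0]),pad=2); print(n,X[:2],np.degrees(X[2]),c)
```

```text
top0 [0.4645886  0.03055891] 16.427601386525083 8.538413578122041
side0 [0.46564803 0.0299503 ] 16.768051251056566 27.85306081724659
top6 [0.4645886  0.03055891] 16.427601386525083 8.787787986063693
side6 [0.46495299 0.02932939] 17.84834042471407 27.28033166457332
```

Run:
```python
from plan import *
go(tool([.445,-.03,.20],143),tool([.4647,.0304,.13],196.5),tool([.4647,.0304,.0737],196.5))
```

```text
[0.0, 0.0, -0.94, 5.67, 1.97, 5.01] rows>=6.3 to [ 0.445 -0.03   0.2  ]
[-0.0, 0.0, -0.934, 2.06, 6.01, 7.0] rows>=6.2 to [0.4647 0.0304 0.13  ]
[-0.0, 0.0, -0.0, 0.0, -0.0, 5.63] rows>=1.1 to [0.4647 0.0304 0.0737]
```

Emit:
move_arm(deltas=[0, 0, -0.94, 5.67, 1.97, 5.01, -0.1, 0, 0, -0.94, 5.67, 1.97, 5.01, -0.1, 0, 0, -0.94, 5.67, 1.97, 5.01, -0.1, 0, 0, -0.94, 5.67, 1.97, 5.01, -0.1, 0, 0, -0.94, 5.67, 1.97, 5.01, -0.1, 0, 0, -0.94, 5.67, 1.97, 5.01, -0.1, 0, 0, -0.94, 5.67, 1.97, 5.01, -0.1, 0, 0, -0.94, 5.67, 1.97, 5.01, -0.1])

```text
time: 21.8
tool_pos: [0.4447, -0.027, 0.1989]
ee_rot: [-3.141, -0.001, 2.502]
wrist_force: [-1.1, -0.2, -0.6]
width: 0.0518
finger_force: 0.0
```

Emit:
move_arm(deltas=[0, 0, -0.934, 2.06, 6.01, 7, 0.1, 0, 0, -0.934, 2.06, 6.01, 7, 0.1, 0, 0, -0.934, 2.06, 6.01, 7, 0.1, 0, 0, -0.934, 2.06, 6.01, 7, 0.1, 0, 0, -0.934, 2.06, 6.01, 7, 0.1, 0, 0, -0.934, 2.06, 6.01, 7, 0.1, 0, 0, -0.934, 2.06, 6.01, 7, 0.1, 0, 0, -0.934, 2.06, 6.01, 7, 0.1])

```text
time: 22.6
tool_pos: [0.464, 0.0327, 0.129]
ee_rot: [-3.142, -0.001, -2.849]
wrist_force: [-0.8, 0.4, 1.3]
width: 0.0422
finger_force: 0.0
```

Emit:
move_arm(deltas=[0, 0, 0, 0, 0, 1.5, 0.1, 0, 0, 0, 0, 0, 3.5, 0.1, 0, 0, 0, 0, 0, 4.3, 0.1, 0, 0, 0, 0, 0, 4.3, 0.1])

```text
time: 23.0
tool_pos: [0.463, 0.032, 0.0848]
ee_rot: [3.141, -0.004, -2.85]
wrist_force: [-0.1, -0.8, 0.1]
width: 0.0426
finger_force: 0.0
```

Emit:
move_arm(deltas=[0, 0, 0, -0.12, -0.2, 0.5, 0.1, 0, 0, 0, -0.12, -0.2, 0.9, 0.1, 0, 0, 0, -0.12, -0.2, 1.08, 0.1, 0, 0, 0, -0.12, -0.2, 1.08, 0.1])

```text
time: 23.4
tool_pos: [0.466, 0.0298, 0.0755]
ee_rot: [-3.141, -0.001, -2.851]
wrist_force: [-0.4, -0.2, -0.1]
width: 0.0425
finger_force: 0.0
```

Emit:
move_arm(deltas=[0, 0, 0, 0, 0, 0, 0.5, 0, 0, 0, 0, 0, 0, 0.9, 0, 0, 0, 0, 0, 0, 0.9, 0, 0, 0, 0, 0, 0, 0.9, 0, 0, 0, 0, 0, 0, 0.9, 0, 0, 0, 0, 0, 0, 0.9])

```text
time: 24.0
tool_pos: [0.4661, 0.0297, 0.0756]
ee_rot: [-3.141, -0.0, -2.851]
wrist_force: [0.2, -0.7, 0.5]
width: 0.0118
finger_force: 30.0
```

```bash
python3 -c "import sync"
```

```text
[0.46612423 0.02973421 0.07562809] -163.3241752666385 [-0.06 -0.03  1.76 -0.    1.42 -1.92] 0.011782642076515533
```

Run:
```python
from plan import *
C=cmd(); C1=C.copy(); C1[2,3]+=.095
go(C1,tool([.5184,.2483,.170],134.4))
```

```text
[0.0, 0.0, 0.0, 0.0, 0.0, -9.5] rows>=1.9 to [0.4661 0.0297 0.1706]
[0.0, -0.0, 1.087, -11.28, 19.44, 0.06] rows>=7.3 to [0.5184 0.2483 0.17  ]
```

Emit:
move_arm(deltas=[0, 0, 0, 0, 0, -0.5, 0.9, 0, 0, 0, 0, 0, -2, 0.9, 0, 0, 0, 0, 0, -4, 0.9, 0, 0, 0, 0, 0, -6, 0.9, 0, 0, 0, 0, 0, -8, 0.9, 0, 0, 0, 0, 0, -9.5, 0.9, 0, 0, 0, 0, 0, -9.5, 0.9, 0, 0, 0, 0, 0, -9.5, 0.9])

```text
time: 24.8
tool_pos: [0.4659, 0.0299, 0.1702]
ee_rot: [-3.141, -0.001, -2.85]
wrist_force: [-0.1, 0.2, -1.9]
width: 0.0119
finger_force: 30.0
```

Emit:
move_arm(deltas=[0, 0, 0.12, -1.2, 2.2, 0, 0.9, 0, 0, 0.27, -2.8, 4.8, 0, 0.9, 0, 0, 0.41, -4.3, 7.4, 0, 0.9, 0, 0, 0.55, -5.7, 9.9, 0, 0.9, 0, 0, 0.69, -7.2, 12.4, 0.03, 0.9, 0, 0, 0.83, -8.7, 14.9, 0.04, 0.9, 0, 0, 0.96, -10.1, 17.3, 0.05, 0.9, 0, 0, 1.087, -11.28, 19.44, 0.06, 0.9])

```text
time: 25.6
tool_pos: [0.5176, 0.2496, 0.1675]
ee_rot: [-3.137, -0.002, 2.341]
wrist_force: [-0.2, -0.7, -1.6]
width: 0.0115
finger_force: 30.0
```

Emit:
move_arm(deltas=[0, 0, 0, 0, 0, 0, 0.9, 0, 0, 0, 0, 0, 0, 0.9, 0, 0, 0, 0, 0, 0, 0.9])

```text
time: 25.9
tool_pos: [0.5178, 0.2475, 0.1688]
ee_rot: [-3.139, -0.0, 2.346]
wrist_force: [-0.3, -0.3, -1.6]
width: 0.0118
finger_force: 30.0
```

Run:
```python
import sync
from plan import *
s=snap('top','top7'); d=snap('side','side7')
t=robot.get_obs()['tool_pos']; print(proj(d,[t-[0,0,.0701]]))
big=lambda im,r0,c0:cv2.resize(im[r0:r0+66,c0:c0+66,::-1],None,fx=6,fy=6,interpolation=cv2.INTER_CUBIC)
cv2.imwrite('pics/v7.png',np.hstack([big(s['image'],195,176),big(d['image'],135,240)]))
```

```text
[0.51783251 0.24754886 0.16875099] 134.4164925580539 [ 0.35  0.15  1.37 -0.    1.62 -0.43] 0.011803762924019464
[[272.55083127 171.55586394]]
```

View pics/v7.png

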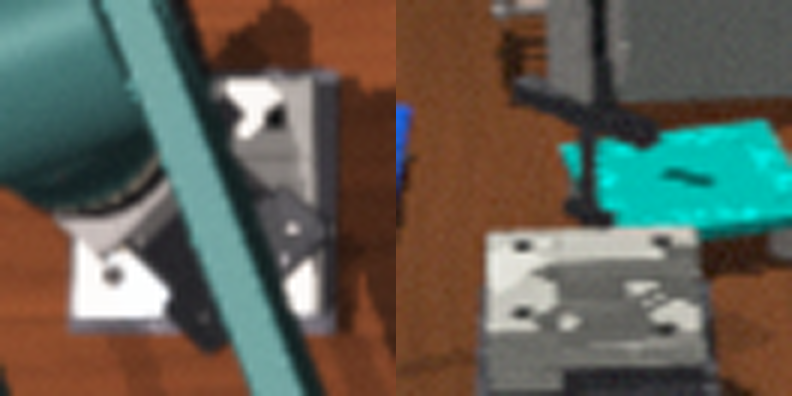

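Emit:
move_arm(deltas=[0, 0, 0, 0.01, 0.1, 1, 0.9, 0, 0, 0, 0.01, 0.1, 2.5, 0.9, 0, 0, 0, 0.01, 0.1, 4, 0.9, 0, 0, 0, 0.01, 0.1, 5.3, 0.9, 0, 0, 0, 0.01, 0.1, 6, 0.9, 0, 0, 0, 0.01, 0.1, 6.3, 0.9, 0, 0, 0, 0.01, 0.1, 6.3, 0.9, 0, 0, 0, 0.01, 0.1, 6.3, 0.9])

```text
time: 26.8
tool_pos: [0.5194, 0.2494, 0.1073]
ee_rot: [3.141, 0.001, 2.346]
wrist_force: [-0.2, 0.6, -1.8]
width: 0.0116
finger_force: 30.0
```

Emit:
move_arm(deltas=[0, 0, 0, 0, 0, 0, 0.9])

```text
time: 26.9
tool_pos: [0.5195, 0.2494, 0.1076]
ee_rot: [3.141, 0.001, 2.346]
wrist_force: [0.5, 0.7, -1.4]
width: 0.012
finger_force: 30.0
```

Run:
```python
import sync
from plan import *
d=snap('side','side8'); s=snap('top','top8'); t=robot.get_obs()['tool_pos']; print(robot.get_obs()['wrist_force'])
sq=np.array([[1,1],[-1,1],[-1,-1],[1,-1]])
zc=t[2]-.0036
def f(x): return [pl(flat(x[0],x[1],np.radians(134.4),zc),sq*[.045,.007])]
x0=[t[0]-.0008,t[1]+.0008]
P=np.array([[.045,0],[-.045,0]]); 
print('ends px',proj(d,pl(flat(*x0,np.radians(134.4),zc-.006),P)))
big=lambda im,r0,c0:cv2.resize(im[r0:r0+66,c0:c0+66,::-1],None,fx=6,fy=6,interpolation=cv2.INTER_CUBIC)
cv2.imwrite('pics/v8.png',np.hstack([big(s['image'],195,176),big(d['image'],135,240)]))
```

```text
[0.51948949 0.2494389  0.10764639] 134.40274600187757 [ 0.35  0.18  1.46 -0.    1.5  -0.43] 0.01199799308828049
[ 0.37322801 -0.22926865 -1.28235067]
ends px [[262.23164614 167.25237024]
 [283.44853765 176.03114431]]
```

View pics/v8.png

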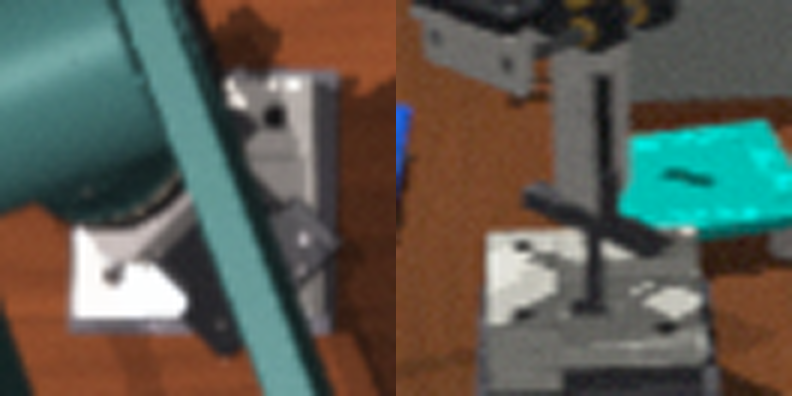

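Emit:
move_arm(deltas=[0, 0, 0, 0, -0.15, 0, 0.9, 0, 0, 0, 0, -0.15, 0.2, 0.9, 0, 0, 0, 0, -0.15, 0.4, 0.9, 0, 0, 0, 0, -0.15, 0.4, 0.9, 0, 0, 0, 0, -0.15, 0.4, 0.9])

```text
time: 27.5
tool_pos: [0.5178, 0.2481, 0.1025]
ee_rot: [-3.14, -0.0, 2.346]
wrist_force: [0.1, -1.1, -0.6]
width: 0.0119
finger_force: 30.0
```

Run:
```python
import sync
from plan import *
d=snap('side','side9'); t=robot.get_obs()['tool_pos']
# horizontal bolt head / shank centroid (dark) in side view at several heights
g=d['image'].mean(2)
for dz in(-.0701+.006,-.05,-.04,-.03):
    P=t+[-.0008,.0008,dz]; u=proj(d,[P])[0]; r=int(round(u[1])); c=int(round(u[0])); print(dz,u.round(2),g[r,c-9:c+10].astype(int))
```

```text
[0.51775843 0.24811014 0.10250023] 134.3971515529047 [ 0.35  0.18  1.47 -0.    1.49 -0.43] 0.011858863771594655
-0.06409999999999999 [272.67 188.69] [95 92 88 90 94 93 97 89 92 96 96 95 95 97 94 91 97 98 85]
-0.05 [272.56 184.73] [106  93  91  98 110 111  93  55  45  52  84 103 103 103 103 104 149 182
 191]
-0.04 [272.48 181.9 ] [187 193 196 152 102  99  95  82  54  40  49  79  96  93  95  97  96  96
  94]
-0.03 [272.4  179.06] [148 107 106 101 101 107 114  97  59  46  62  92 107 107 106  91  77  70
  59]
```

Emit:
move_arm(deltas=[0, 0, 0, -0.04, 0.07, 0, 0.9, 0, 0, 0, -0.04, 0.07, 0.2, 0.9, 0, 0, 0, -0.04, 0.07, 0.2, 0.9])

```text
time: 27.85
tool_pos: [0.5185, 0.2483, 0.1003]
ee_rot: [-3.14, -0.0, 2.346]
wrist_force: [1.1, 0.3, -1.8]
width: 0.0117
finger_force: 30.0
```

Emit:
move_arm(deltas=[0, 0, 0, 0, 0, 0.2, 0.9, 0, 0, 0, 0, 0, 0.2, 0.9])

```text
time: 28.05
tool_pos: [0.5184, 0.2483, 0.0983]
ee_rot: [-3.14, -0.0, 2.346]
wrist_force: [0.5, 0.7, -2.6]
width: 0.0119
finger_force: 30.0
```

Emit:
move_arm(deltas=[0, 0, 0, 0, 0, 0.2, 0.9, 0, 0, 0, 0, 0, 0.2, 0.9])

```text
time: 28.25
tool_pos: [0.5184, 0.2483, 0.0963]
ee_rot: [-3.14, -0.0, 2.346]
wrist_force: [0.8, -0.3, -1.1]
width: 0.0116
finger_force: 30.0
```

Emit:
move_arm(deltas=[0, 0, 0, 0, 0, 0.2, 0.9, 0, 0, 0, 0, 0, 0.4, 0.9, 0, 0, 0, 0, 0, 0.6, 0.9, 0, 0, 0, 0, 0, 0.6, 0.9])

```text
time: 28.65
tool_pos: [0.5185, 0.2483, 0.0904]
ee_rot: [-3.14, -0.0, 2.346]
wrist_force: [0.6, -0.4, -1.4]
width: 0.0116
finger_force: 30.0
```

Emit:
move_arm(deltas=[0, 0, 0, 0, 0, 0.2, 0.9, 0, 0, 0, 0, 0, 0.4, 0.9, 0, 0, 0, 0, 0, 0.5, 0.9, 0, 0, 0, 0, 0, 0.5, 0.9])

```text
time: 29.05
tool_pos: [0.5188, 0.2484, 0.0864]
ee_rot: [-3.141, 0.0, 2.346]
wrist_force: [-1.3, -0.8, 3.9]
width: 0.0118
finger_force: 30.0
```

Emit:
move_arm(deltas=[0, 0, 0, 0, 0, 0.15, 0.9, 0, 0, 0, 0, 0, 0.3, 0.9, 0, 0, 0, 0, 0, 0.4, 0.9, 0, 0, 0, 0, 0, 0.4, 0.9])

```text
time: 29.45
tool_pos: [0.5188, 0.2484, 0.0822]
ee_rot: [-3.141, 0.0, 2.346]
wrist_force: [-2.6, -1.4, 7.0]
width: 0.0117
finger_force: 30.0
```

Emit:
move_arm(deltas=[0, 0, 0, 0, 0, 0.1, 0.9, 0, 0, 0, 0, 0, 0.1, 0.9])

```text
time: 29.65
tool_pos: [0.5189, 0.2484, 0.0816]
ee_rot: [-3.142, 0.001, 2.346]
wrist_force: [-2.5, -1.2, 5.9]
width: 0.0119
finger_force: 30.0
```

Emit:
move_arm(deltas=[0, 0, 0, 0, 0, 0.06, 0.9, 0, 0, 0, 0, 0, 0.06, 0.9])

```text
time: 29.85
tool_pos: [0.5189, 0.2485, 0.0816]
ee_rot: [3.141, 0.001, 2.346]
wrist_force: [-3.7, -1.0, 8.0]
width: 0.0118
finger_force: 30.0
```

Emit:
move_arm(deltas=[0, 0, 0, 0, 0, 0.08, 0.9, 0, 0, 0, 0, 0, 0.08, 0.9])

```text
time: 30.05
tool_pos: [0.519, 0.2485, 0.0815]
ee_rot: [3.141, 0.001, 2.346]
wrist_force: [-4.0, -1.0, 11.2]
width: 0.012
finger_force: 30.0
```

Emit:
move_arm(deltas=[0, 0, 0.131, 0, -0.01, -0.05, 0.9, 0, 0, 0.262, 0, -0.03, -0.05, 0.9, 0, 0, 0.393, 0.01, -0.04, -0.05, 0.9, 0, 0, 0.524, 0.01, -0.05, -0.05, 0.9, 0, 0, 0.655, 0.02, -0.07, -0.05, 0.9, 0, 0, 0.786, 0.03, -0.08, -0.05, 0.9, 0, 0, 0.917, 0.04, -0.09, -0.05, 0.9, 0, 0, 1.048, 0.05, -0.1, -0.05, 0.9])

```text
time: 30.85
tool_pos: [0.519, 0.2487, 0.0816]
ee_rot: [3.139, -0.002, 1.292]
wrist_force: [-0.1, 0.3, 8.0]
width: 0.0116
finger_force: 30.0
```

Emit:
move_arm(deltas=[0, 0, 0.131, 0, -0.01, 0, 0.9, 0, 0, 0.262, 0, -0.03, 0, 0.9, 0, 0, 0.393, 0.01, -0.04, 0, 0.9, 0, 0, 0.523, 0.01, -0.05, 0, 0.9, 0, 0, 0.523, 0.01, -0.05, 0, 0.9, 0, 0, 0.523, 0.01, -0.05, 0, 0.9])

```text
time: 31.45
tool_pos: [0.5188, 0.2487, 0.0817]
ee_rot: [3.139, -0.004, 0.774]
wrist_force: [-0.4, 0.6, 7.6]
width: 0.0118
finger_force: 30.0
```

Run:
```python
import sync
from plan import *
print(robot.get_obs()['wrist_force'],robot.get_obs()['wrist_torque'])
d=snap('side','side10'); s=snap('top','top10')
big=lambda im,r0,c0:cv2.resize(im[r0:r0+66,c0:c0+66,::-1],None,fx=6,fy=6,interpolation=cv2.INTER_CUBIC)
cv2.imwrite('pics/v10.png',np.hstack([big(s['image'],195,176),big(d['image'],145,240)]))
```

```text
[0.51884769 0.24873503 0.08165994] 44.369833835311574 [ 0.35  0.2   1.5  -0.    1.44  1.15] 0.01179456337137178
[-0.36581956  0.55163562  7.64203027] [-0.1659169   0.13327138 -0.09052877]
```

View pics/v10.png

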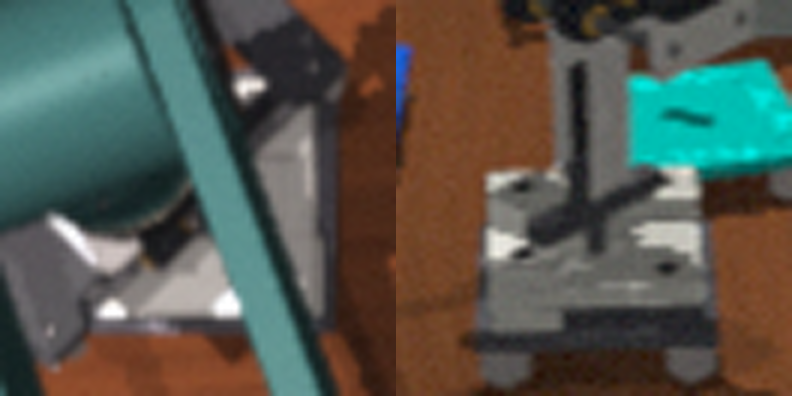

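Emit:
move_arm(deltas=[0, 0, 0, 0, 0, -0.1, 0.9, 0, 0, 0, 0, 0, -0.2, 0.9, 0, 0, 0, 0, 0, -0.25, 0.9, 0, 0, 0, 0, 0, -0.25, 0.9])

```text
time: 31.95
tool_pos: [0.5188, 0.2487, 0.0836]
ee_rot: [3.139, -0.003, 0.775]
wrist_force: [0.8, -0.5, 5.6]
width: 0.0121
finger_force: 30.0
```

Emit:
move_arm(deltas=[0, 0, 0, 0, 0, -0.08, 0.9, 0, 0, 0, 0, 0, -0.08, 0.9])

```text
time: 32.15
tool_pos: [0.5187, 0.2486, 0.0841]
ee_rot: [3.14, -0.003, 0.775]
wrist_force: [2.0, -0.2, 4.5]
width: 0.0118
finger_force: 30.0
```

Emit:
move_arm(deltas=[0, 0, 0, 0, 0, -0.1, 0.9, 0, 0, 0, 0, 0, -0.1, 0.9])

```text
time: 32.35
tool_pos: [0.5184, 0.2485, 0.0841]
ee_rot: [3.14, -0.002, 0.775]
wrist_force: [4.7, 0.6, -0.0]
width: 0.0121
finger_force: 30.0
```

Caught: height stays while the force drops by 4.5 N. Now ease back slightly, release and withdraw.

Emit:
move_arm(deltas=[0, 0, 0, 0, 0, 0.05, 0.9, 0, 0, 0, 0, 0, 0.05, 0.7, 0, 0, 0, 0, 0, 0.05, 0.5, 0, 0, 0, 0, 0, 0.05, 0.3, 0, 0, 0, 0, 0, 0.05, 0.1, 0, 0, 0, 0, 0, 0.05, 0.1, 0, 0, 0, 0, 0, -1, 0.1, 0, 0, 0, 0, 0, -4, 0.1])

```text
time: 33.15
tool_pos: [0.5148, 0.2474, 0.1215]
ee_rot: [-3.138, 0.008, 0.775]
wrist_force: [0.6, 0.0, 0.1]
width: 0.0423
finger_force: 0.0
```

Emit:
move_arm(deltas=[0, 0, 0, 0, 0, -5, 0.1, 0, 0, 0, 0, 0, -10, 0.1, 0, 0, 0, -12, -12, -12, 0.1, 0, 0, 0, -12, -12, -12, 0.1, 0, 0, 0, -12, -12, -12, 0.1, 0, 0, 0, -12, -12, -12, 0.1, 0, 0, 0, -12, -12, -12, 0.1, 0, 0, 0, -12, -12, -12, 0.1])

```text
time: 33.95
tool_pos: [0.3478, 0.2503, 0.2452]
ee_rot: [3.141, -0.001, 0.775]
wrist_force: [-0.1, -0.5, -0.1]
width: 0.0425
finger_force: 0.0
```

Run:
```python
import sync
from plan import *
d=snap('side','side11'); s=snap('top','top11')
P={'e':[.4811,.2864,.066],'u':[.5552,.2856,.066],'v':[.4802,.2126,.066],'2e':[.5535,.2133,.054]}
for k,p in P.items(): print(k,p,hole(s,p)[1])
big=lambda im,r0,c0:cv2.resize(im[r0:r0+66,c0:c0+66,::-1],None,fx=6,fy=6,interpolation=cv2.INTER_CUBIC)
cv2.imwrite('pics/v11.png',np.hstack([big(s['image'],195,176),big(d['image'],145,240)]))
```

```text
[0.34782849 0.25029769 0.24518908] 44.41373208059958 [ 0.49 -0.19  1.56 -0.    1.77  1.29] 0.0425281103684953
e [0.4811, 0.2864, 0.066] [0.48121459 0.2864044  0.066     ]
u [0.5552, 0.2856, 0.066] [0.55342809 0.28435535 0.066     ]
v [0.4802, 0.2126, 0.066] [0.48028643 0.21264872 0.066     ]
2e [0.5535, 0.2133, 0.054] [0.5535046  0.21329483 0.054     ]
```

View pics/v11.png

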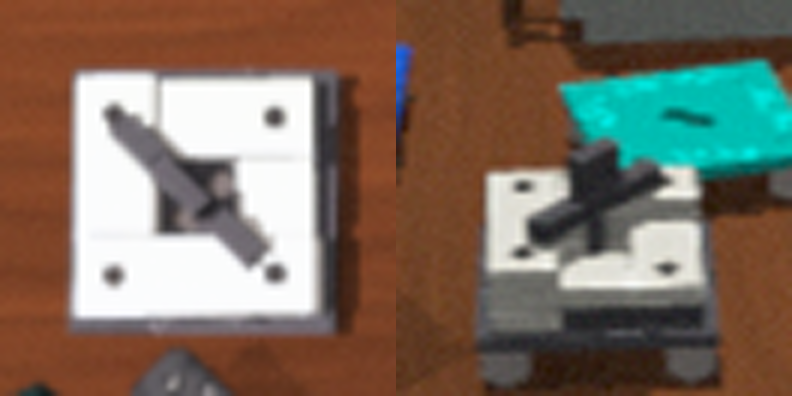

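The view shows the pile unmoved and square. The bolt stands upright across the slot, with its crossbar from about (110,110) to (265,255), and nothing touches it.

```bash
python3 -c "from bench import robot; print(robot.close_job())"
```

```text
the job is handed in; nothing more can be done
None
```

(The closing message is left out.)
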